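Clean the gauging plate and set its parts back

TASK

Lift the steel dowel pins off the plate and stand them on the wooden tray, then wipe every loose chip off the plate into its gutter with the scraper block, keeping your fingers off the chips and leaving the rings on edge until the plate is clear. Then tip each ring over onto its flat face on the clean plate, stand the pins upright on the plate again, and leave the scraper leaning at a slant against the side of the black gauge case, steel shoe down on the bench. Do not disturb the marker, the grease pot and the small white carton.

Things in the scene. Friction and masses are not known exactly. Their poses are not given: they have to be found in the camera images.
- plate: Fixed steel gauging plate with chip gutter, turned somewhat about the vertical. Origin: centre of its underside, z up. Smooth top face 35 mm above the bench, x -112 to +112 mm, y -115 to +115 mm. A rim 6 mm thick, 8 mm higher than the face, runs outside its two x sides and just inside its -y end; the +y end is open and drops into the gutter.
- scraper_mid (a point): Centre of the scraper: a wooden slab with a 30 mm high steel shoe, 120 mm wide (its x), 18 mm thick (its y), 110 mm tall (its z), about 0.3 kg. It stands upright on the bench, shoe down; the point is 55 mm above its foot. Grip it across its thickness near the top. Upright it stands alone; tilted more than about 10 degrees it falls over.
- scraper_foot (a point): Centre of the underside of the scraper's steel shoe, 55 mm below scraper_mid along its z.
- case: Closed flat black gauge case, fixed on the bench right of the plate: 130 mm along its x, 200 mm along its y, flat-topped, 50 mm high. Origin: centre of its underside, z up. The long side that is its +x face, upright and 64 mm from the origin, faces the plate.
- plate_top (a point): Centre of the plate's top face, 35 mm above the bench, axes as the plate's. Near the -y end, at y = -90 mm, stand three pairs of pins 5 mm high, a pair round each of x = -75, 0 and +75 mm; they keep a ring on edge from rolling along x and leave it free to fall along y.
- gutter (a point): Centre of the gutter's floor, 4 mm above the bench. The gutter is an open trough along the plate's +y end, 224 mm along the plate's x and 80 mm along its y (plate y = +115 to +195 mm), with outer walls 6 mm thick and 30 mm high.
- chip_1_mid (a point): A dark steel chip, a C-shaped curl about 22 mm across and 7 mm thick, 12 g, lying loose on the plate; the point is its centre, 3.5 mm above what it lies on. Not every chip is there at each start.
- chip_2_mid (a point): A dark steel chip, a C-shaped curl about 22 mm across and 7 mm thick, 12 g, lying loose on the plate; the point is its centre, 3.5 mm above what it lies on. Not every chip is there at each start.
- chip_3_mid (a point): A dark steel chip, a C-shaped curl about 22 mm across and 7 mm thick, 12 g, lying loose on the plate; the point is its centre, 3.5 mm above what it lies on. Not every chip is there at each start.
- chip_4_mid (a point): A dark steel chip, a C-shaped curl about 22 mm across and 7 mm thick, 12 g, lying loose on the plate; the point is its centre, 3.5 mm above what it lies on. Not every chip is there at each start.
- chip_5_mid (a point): A dark steel chip, a C-shaped curl about 22 mm across and 7 mm thick, 12 g, lying loose on the plate; the point is its centre, 3.5 mm above what it lies on. Not every chip is there at each start.
- chip_6_mid (a point): A dark steel chip, a C-shaped curl about 22 mm across and 7 mm thick, 12 g, lying loose on the plate; the point is its centre, 3.5 mm above what it lies on. Not every chip is there at each start.
- ring_1_mid (a point): A rust-brown flat ring, 58 mm across with a 40 mm bore, 9 mm thick, 0.1 kg, on its rim on the plate at the pins at plate x = -75 mm. The point is its centre: 29 mm above the face on edge, 4.5 mm lying. Its y axis is the bore axis (along the plate's y on edge). A light push near its top towards the plate's +y lays it flat; the other way it falls against the rim. May be absent.
- ring_2_mid (a point): A rust-brown flat ring, 58 mm across with a 40 mm bore, 9 mm thick, 0.1 kg, on its rim on the plate at the pins at plate x = 0 mm. The point is its centre: 29 mm above the face on edge, 4.5 mm lying. Its y axis is the bore axis (along the plate's y on edge). A light push near its top towards the plate's +y lays it flat; the other way it falls against the rim. May be absent.
- ring_3_mid (a point): A rust-brown flat ring, 58 mm across with a 40 mm bore, 9 mm thick, 0.1 kg, on its rim on the plate at the pins at plate x = 75 mm. The point is its centre: 29 mm above the face on edge, 4.5 mm lying. Its y axis is the bore axis (along the plate's y on edge). A light push near its top towards the plate's +y lays it flat; the other way it falls against the rim. May be absent.
- tray: Fixed shallow wooden parts tray on the bench left of the plate. Origin: centre of its underside, z up. Its floor is 4 mm above the bench, 160 mm along its x and 110 mm along its y, inside a rim 5 mm thick and 10 mm high.
- pin_1_mid (a point): A plain steel dowel pin standing upright on the plate between the rings and the chips: 21 mm in diameter, 42 mm tall. The point is its centre, 21 mm above what it stands on; its z axis runs along the pin. It may be absent at a start.
- pin_2_mid (a point): A plain steel dowel pin standing upright on the plate between the rings and the chips: 21 mm in diameter, 42 mm tall. The point is its centre, 21 mm above what it stands on; its z axis runs along the pin. It may be absent at a start.
- marker: Bystander: white and black marker pen, 123 mm long, lying on the bench near the robot; not to be moved. Origin: centre of its underside.
- grease_pot: Bystander: round grease pot with a lid, 63 mm across, 54 mm tall, behind the plate; not to be moved. Origin: centre of its underside.
- kit_box: Bystander: small white carton, 86 x 105 x 26 mm, lying on the bench beyond the gauge case, on the far right; not to be moved. Origin: centre of its underside.

How it is judged:
On the way, in this order (a step that is already met when the one before it is completed fails the run):
1. every pin stands on the wooden tray (x of pin_1_mid in the frame of tray between -0.08 and 0.08 m and y of pin_1_mid in the frame of tray between -0.055 and 0.055 m and z of each of pin_1_mid, pin_2_mid in the frame of tray below 0.03 m and angle between each of pin_1_mid, pin_2_mid's own z axis and vertical below 0.15 rad and x of pin_2_mid in the frame of tray between -0.08 and 0.08 m and y of pin_2_mid in the frame of tray between -0.055 and 0.055 m), for 0.2 s.
2. all chips lie in the gutter (y of chip_1_mid in the frame of plate between 0.115 and 0.195 m and x of chip_1_mid in the frame of plate between -0.115 and 0.115 m and z of each of chip_1_mid, chip_2_mid, chip_3_mid, chip_4_mid, chip_5_mid, chip_6_mid in the frame of plate below 0.03 m and y of chip_2_mid in the frame of plate between 0.115 and 0.195 m and x of chip_2_mid in the frame of plate between -0.115 and 0.115 m and y of chip_3_mid in the frame of plate between 0.115 and 0.195 m and x of chip_3_mid in the frame of plate between -0.115 and 0.115 m and y of chip_4_mid in the frame of plate between 0.115 and 0.195 m and x of chip_4_mid in the frame of plate between -0.115 and 0.115 m and y of chip_5_mid in the frame of plate between 0.115 and 0.195 m and x of chip_5_mid in the frame of plate between -0.115 and 0.115 m and y of chip_6_mid in the frame of plate between 0.115 and 0.195 m and x of chip_6_mid in the frame of plate between -0.115 and 0.115 m), for 0.2 s.
3. every ring lies flat on the plate (angle between the y axis of each of ring_1_mid, ring_2_mid, ring_3_mid and the z axis of plate, either way round below 0.1 rad and z of ring_1_mid in the frame of plate between 0.035 and 0.044 m and y of ring_1_mid in the frame of plate between -0.115 and 0.115 m and x of ring_1_mid in the frame of plate between -0.112 and 0.112 m and z of ring_2_mid in the frame of plate between 0.035 and 0.044 m and y of ring_2_mid in the frame of plate between -0.115 and 0.115 m and x of ring_2_mid in the frame of plate between -0.112 and 0.112 m and z of ring_3_mid in the frame of plate between 0.035 and 0.044 m and y of ring_3_mid in the frame of plate between -0.115 and 0.115 m and x of ring_3_mid in the frame of plate between -0.112 and 0.112 m), for 0.2 s.
At the end, for the whole second after the job is handed in: Every chip lies in the gutter; every ring lies flat (within 6 degrees) and every pin stands upright (within 6 degrees) on the plate's top face; the scraper leans at rest against the gauge case, 11 to 43 degrees from upright, its shoe on the bench (all of step 2 and all of step 3 and x of pin_1_mid in the frame of plate between -0.112 and 0.112 m and y of pin_1_mid in the frame of plate between -0.109 and 0.115 m and z of pin_1_mid in the frame of plate between 0.05 and 0.061 m and angle between each of pin_1_mid, pin_2_mid's own z axis and vertical below 0.1 rad and x of pin_2_mid in the frame of plate between -0.112 and 0.112 m and y of pin_2_mid in the frame of plate between -0.109 and 0.115 m and z of pin_2_mid in the frame of plate between 0.05 and 0.061 m and angle between scraper_mid's own z axis and vertical between 0.2 and 0.75 rad and contact force between scraper and case above 0.05 N and height (world z) of scraper_foot below 0.02 m and linear speed of scraper below 0.02 m/s); the robot touches nothing.
It fails at once if a bystander is pushed more than 30 mm from its place (distance of any of marker, grease_pot, kit_box from where it was at the start of the episode above 0.03 m).
It fails at once if the fingers touch a chip (contact force between the fingers and chip_1 above 0.5 N or contact force between the fingers and chip_2 above 0.5 N or contact force between the fingers and chip_3 above 0.5 N or contact force between the fingers and chip_4 above 0.5 N or contact force between the fingers and chip_5 above 0.5 N or contact force between the fingers and chip_6 above 0.5 N).
It fails at once if a ring falls over while chips still lie on the plate (angle between the y axis of any of ring_1_mid, ring_2_mid, ring_3_mid and the z axis of plate, either way round below 0.8 rad and y of any of chip_1_mid, chip_2_mid, chip_3_mid, chip_4_mid, chip_5_mid, chip_6_mid in the frame of plate below 0.113 m).
Of chip_1, chip_2, chip_3, chip_4, chip_5, chip_6 only 4 to 6 are there at a start; the rules pass over those that are not, and their reading is None.
Of pin_1, pin_2 only 1 to 2 are there at a start; the rules pass over those that are not, and their reading is None.
Of ring_1, ring_2, ring_3 only 2 to 3 are there at a start; the rules pass over those that are not, and their reading is None.
At some moment in a run one of chip_1, chip_2, chip_3, chip_4, chip_5, chip_6 may be knocked a few centimetres aside while the robot is not near it.
It also fails if it takes over 210 s, if anything falls off the work surface, if the arm or the gripper's body presses on something with over 40 N, if the wrist force passes 120 N, or if a joint passes its speed limit or range.

ROBOT

A 6-joint arm with a two-finger parallel gripper is mounted at the origin on a cart in front of the work surface, level with it; the furniture and walls round the work are solid. World frame = base frame: x ahead of the robot, y to its left, z up, the work surface at z = 0. Lengths are in m, angles in rad, forces in N, time in s.
With the tool pointing down it reaches from about 0.4 to 0.825 m from the base axis. Payload 7 kg.
Tool frame: the origin (TCP) lies between the finger pads; the fingertips stand 25 mm ahead of it and the grasp point (between the pads) lies 6 mm ahead of it (arm.tip_extent is the z of the fingertips in the tool frame, in m); z points along the fingers, x is the direction in which the jaws open and shut, and the axes are right-handed (so a half turn about z gives the same grasp; the last joint's range is limited). The gripper opens to 88 mm and grips with 3 to 60 N. Pads are 19 mm wide; open, the fingers measure 130 mm over their backs; the gripper's body (78 mm by 193 mm) begins 47 mm behind the grasp point.
Start: joints at [1.483, 0.359, 0.012, 0, -1.224, -0.288], TCP at [0.248, 0.628, 0.252] pointing down, gripper open.
Joint ranges: [-3.07, 3.07], [-1.43, 2.12], [-1.02, 1.25], [-3.03, 1.67], [-3.05, -0], [-3.03, 3.03]. Speed limits (rad/s): [2.39, 2.39, 3.01, 3.14, 3.14, 3.14].

INTERFACE

Orientations are given as [roll, pitch, yaw] about the fixed x, y, z axes, in that order (R = Rz(yaw) Ry(pitch) Rx(roll)).
In Python, from station import monitor, grab_frame, job_done, arm gives the robot as it stands.
- The arm moves only by the shell command python3 -m jog 'ROWS' [FORCE]. ROWS is JSON, a list that holds one entry, the list of rows, each a list of 7 numbers: the shift along the world's x, y, z in m, then the turn, a rotation vector about the world's x, y, z in rad, then the opening, from 0 (shut) to 1 (fully open). In form: [[[dx, dy, dz, ax, ay, az, claw], ...]]. A call has 1 to 20 rows; each row shifts and turns the commanded pose from where the row before left it; what a row does not reach is not made up. A row lasts 1/8 s, in which the tool goes at most 62.5 mm and 10.7 degrees, less where a joint would pass 70% of its speed; a pose out of reach is approached as far as the arm can. A call is refused whole if a number of a shift passes 0.0625 or a number of a turn 0.188, either way. A call with a gripper value outside its range is refused whole. The fingers move at their own pace and stop on an object; FORCE is the grip in N (left out, the last holds). Time passes only in rows, so rows that do not move let the fingers close. It gives the time, the measured TCP pose, the force and the opening at its end, in the units of the state.
- monitor.get_state(): the state, without advancing time (a new reading comes with each control period).
- grab_frame(name): name is "side" or "top"; returns a dict with "pixels" (480x640x3 uint8, red, green, blue), "K" (3x3 intrinsics, pixels), "k1" (the pictures are not rectified: a ray, as slopes to the right and down, at radius r is drawn at 1 + k1 r^2 times it, then the intrinsics apply), "view" (4x4, takes a point from world to camera coordinates). Camera axes: x right, y down, z forward; pixel columns grow to the right and rows downward; lengths in m; the calibration is good to about 2 mm. A picture is of the moment at which its call begins. There is no depth.
- job_done(): hands the job in, once; it reports no verdict.
The state is a dict: "t": time; "q": joint angles; "qd": joint speeds; "joint_efforts": joint torques, N m; "eef_pos": TCP position; "ee_rot": TCP orientation; "force": force on the tool from outside, world axes, zero at the start; "moment": the same for the moment, N m; "width": finger opening in m.
Only numpy, scipy, OpenCV 4.12 (cv2) and the standard library are available. Lean on these libraries where they do the work, as an engineer would, in place of code of your own. Each camera call takes 0.05 s, during which the arm holds its last target.

## Working session

There is one attempt and no reset: what is moved stays moved. The work goes in short steps, Python scripts to look and compute and a shell command to move; the robot and the scene stay as the last step left them, time stands still between calls to the robot, and variables do not carry over. Pictures are saved under pics/ and viewed, and the job is handed in when it is done.

```bash
ls; mkdir -p pics; python3 - <<'E'
from station import monitor, grab_frame, arm
import cv2
print(monitor.get_state()); print([a for a in dir(arm) if a[0]!='_'])
for n in ("side","top"):
    f=grab_frame(n); cv2.imwrite(f"pics/{n}0.png",f["pixels"][:,:,::-1]); print(n,f["K"],f["k1"],f["view"])
E
```

```text
pics
{'t': 0.0, 'q': array([ 1.48307969e+00,  3.59392437e-01,  1.10614157e-02, -3.37407247e-04,
       -1.22410847e+00, -2.88086518e-01]), 'qd': array([-0.00073207,  0.00087578, -0.00230709,  0.00043779,  0.00041113,
       -0.00108001]), 'joint_efforts': array([ 1.69017716e-03, -5.82713985e+01,  2.93038934e+01,  6.99707463e+00,
        6.87621126e-03, -1.53871306e-04]), 'eef_pos': array([0.24760828, 0.62746261, 0.25062248]), 'ee_rot': array([-3.14142987e+00, -1.66557393e-03, -1.94671453e+00]), 'force': array([ 0.18939015,  0.56258739, -0.28839425]), 'moment': array([-0.05274749,  0.02410851, -0.04446551]), 'width': 0.08774865034271752}
['Unreachable', 'tip_extent']
side [[439.67646139   0.         321.46298266]
 [  0.         439.67646139 231.63064969]
 [  0.           0.           1.        ]] -0.0190775912439974 [[-0.99548444  0.09476792  0.00545656  0.55538335]
 [ 0.06652264  0.73748075 -0.67208399  0.04054898]
 [-0.06771611 -0.66868617 -0.74045482  1.27366723]
 [ 0.          0.          0.          1.        ]]
top [[474.8829403    0.         326.92459143]
 [  0.         474.8829403  239.03374056]
 [  0.           0.           1.        ]] -0.11907558142641098 [[-0.02185733 -0.99971266  0.0098414  -0.01822313]
 [-0.99269898  0.02053393 -0.11885743  0.57218085]
 [ 0.11862119 -0.01236745 -0.99286256  1.47008531]
 [ 0.          0.          0.          1.        ]]
```

View pics/side0.png

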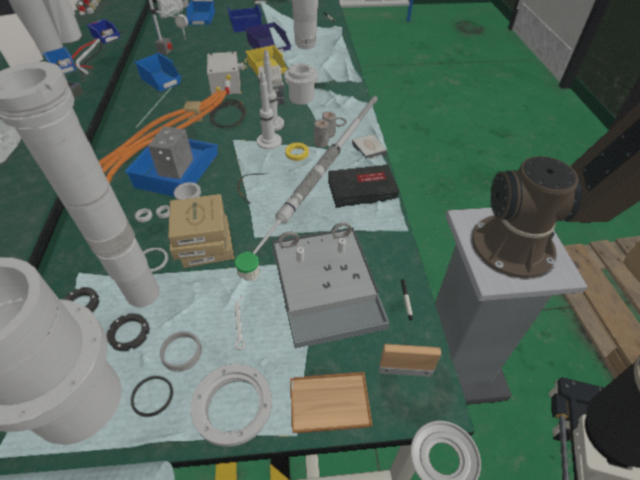

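View pics/top0.png

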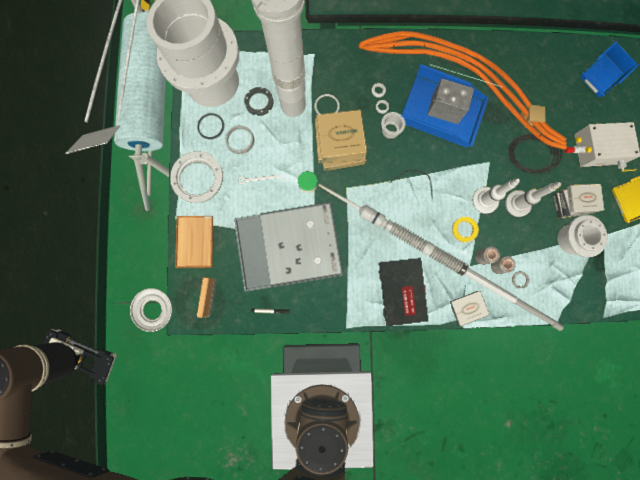

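```bash
cat > h.py <<'E'
import numpy as np, cv2
from station import monitor, grab_frame, arm
def cam(f):
    K=np.array(f["K"]);V=np.array(f["view"]);return K,f["k1"],V
def proj(f,P):
    K,k1,V=cam(f);P=np.atleast_2d(P);c=P@V[:3,:3].T+V[:3,3]
    s=c[:,:2]/c[:,2:];r2=(s**2).sum(1,keepdims=True);s=s*(1+k1*r2)
    return s@K[:2,:2].T+K[:2,2]
def ray(f,uv):
    K,k1,V=cam(f);uv=np.atleast_2d(uv).astype(float);d=(uv-K[:2,2])/np.array([K[0,0],K[1,1]])
    s=d.copy()
    for _ in range(20): s=d/(1+k1*(s**2).sum(1,keepdims=True))
    D=np.c_[s,np.ones(len(s))]@V[:3,:3]; o=-V[:3,:3].T@V[:3,3]
    return o,D
def back(f,uv,z):
    o,D=ray(f,uv);t=(z-o[2])/D[:,2];return o+D*t[:,None]
def zoom(f,x0,y0,x1,y1,name,k=4,marks=None):
    im=f["pixels"][y0:y1,x0:x1,::-1].copy();im=cv2.resize(im,None,fx=k,fy=k,interpolation=cv2.INTER_CUBIC)
    for i in range(0,x1-x0,10):
        cv2.putText(im,str(x0+i),(i*k,8),0,.28,(0,255,255),1);cv2.line(im,(i*k,10),(i*k,14),(0,255,255),1)
    for i in range(10,y1-y0,10):
        cv2.putText(im,str(y0+i),(0,i*k+3),0,.28,(0,255,255),1)
    if marks is not None:
        for u,v in marks:
            c=(int((u-x0+.5)*k),int((v-y0+.5)*k));cv2.circle(im,c,2,(0,0,255),-1)
    cv2.imwrite("pics/"+name,im)
def loadf(n):
    import pickle;return pickle.load(open(f"{n}.pkl","rb"))
E
python3 - <<'E'
from h import *
import pickle
fs={n:grab_frame(n) for n in("side","top")}
pickle.dump(fs,open("f0.pkl","wb"))
zoom(fs["side"],260,215,450,350,"s1.png",4)
zoom(fs["top"],225,190,355,320,"t1.png",4.0.__int__())
zoom(fs["top"],160,190,350,320,"t1.png",4)
zoom(fs["side"],270,330,450,440,"s2.png",4)
E
```

```text
(no output)
```

View pics/s1.png

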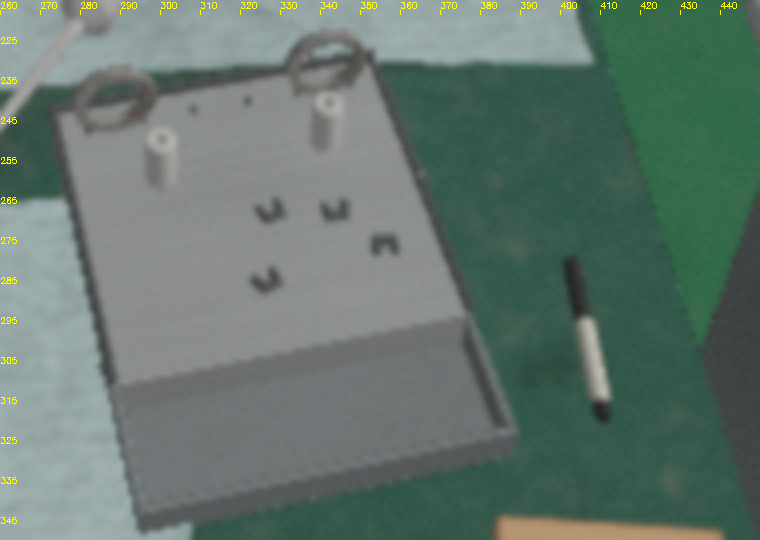

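View pics/t1.png

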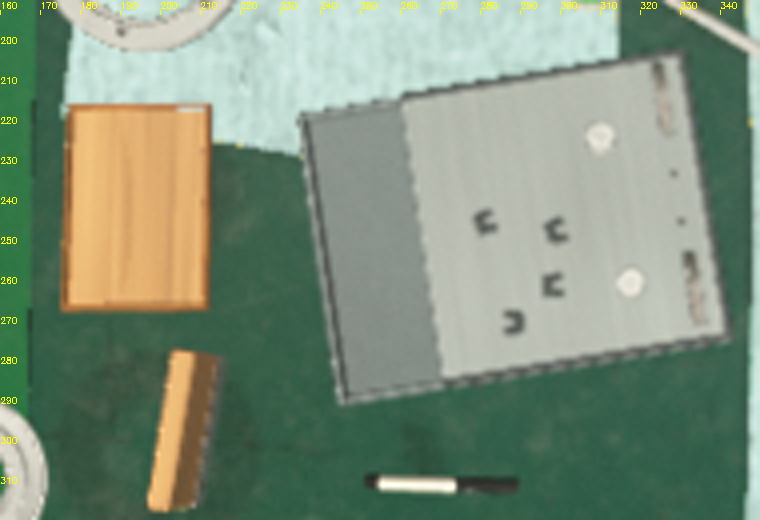

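View pics/s2.png

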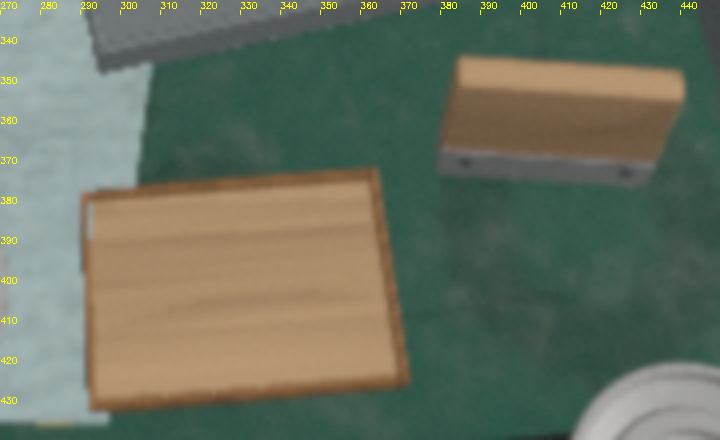

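```bash
python3 - <<'E'
from h import *
fs=loadf("f0")
zoom(fs["top"],365,250,495,335,"t2.png",6)
zoom(fs["side"],320,125,420,215,"s3.png",7)
E
```

```text
(no output)
```

View pics/t2.png

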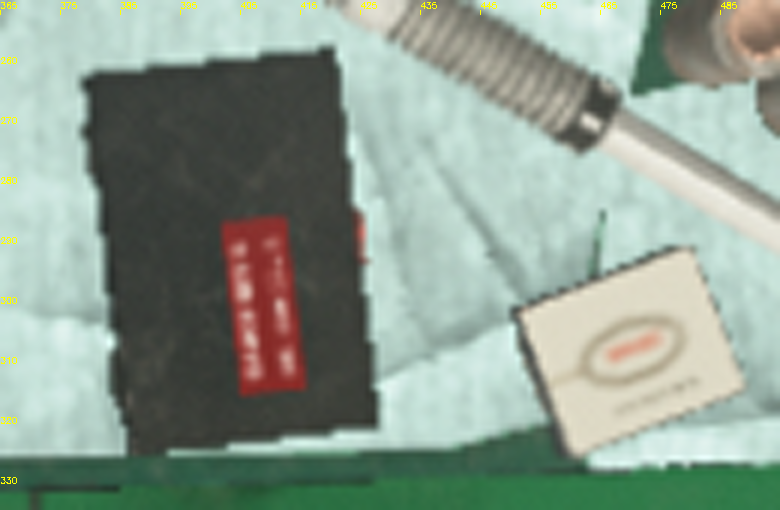

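View pics/s3.png

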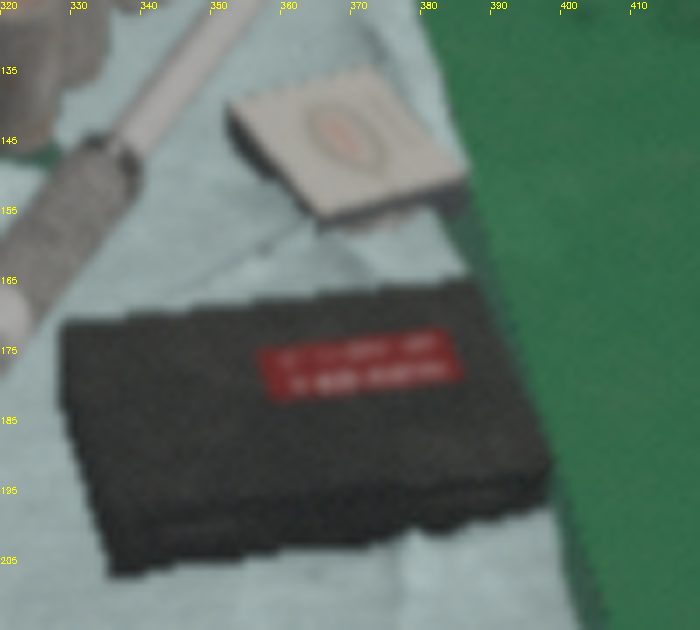

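```bash
cat > fit.py <<'E'
from h import *
from scipy.optimize import least_squares
def T(p,P):
    c,s=np.cos(p[2]),np.sin(p[2]);P=np.atleast_2d(P).astype(float)/1000
    return np.c_[p[0]+c*P[:,0]-s*P[:,1],p[1]+s*P[:,0]+c*P[:,1],P[:,2]]
def fit(fs,obs,x0):
    def r(p): return np.concatenate([(proj(fs[n],T(p,P))-np.array(uv)).ravel() for n,P,uv in obs])
    s=least_squares(r,x0);return s.x,s.fun.reshape(-1,2)
E
cat > model.py <<'E'
from fit import *
fs=loadf("f0")
plate,res=fit(fs,[("top",[[118,-115,43],[-118,-115,43],[118,201,30],[-118,201,30],[112,115,35],[-112,115,35]],[[330.5,203],[342,275],[235.5,218.5],[246,290],[261,214],[270.5,284]]),
 ("side",[[118,-115,43],[-118,-115,43],[112,115,35],[-112,115,35],[-118,201,30]],[[274,243],[353.5,228],[289,311.5],[376.5,294],[389,323]])],[.4,.1,.1])
print("plate",plate,res.round(1).tolist())
tray,res=fit(fs,[("top",[[85,60,10],[85,-60,10],[-85,-60,10],[-85,60,10]],[[177,216.5],[212.5,216.5],[212,267],[175.5,267]]),
 ("side",[[85,60,10],[85,-60,10],[-85,-60,10],[-85,60,10]],[[292.5,431],[291,379],[365,372.5],[372,425.5]])],[.4,.3,0])
print("tray",tray,res.round(1).tolist())
scr,res=fit(fs,[("top",[[60,9,110],[-60,9,110]],[[203,278],[197,316.5]]),
 ("side",[[60,-9,110],[-60,-9,110],[-60,9,110],[60,9,110],[60,9,0],[-60,9,0]],[[384,344.5],[440.5,347.5],[440.8,354.5],[384,351.5],[379.5,373],[432,376.5]])],[.25,.3,0])
print("scr",scr,res.round(1).tolist())
case,res=fit(fs,[("top",[[-65,-100,50],[-65,100,50]],[[421,258],[428,321]]),
 ("side",[[-65,-100,50],[-65,100,50],[65,100,50],[65,-100,0]],[[329,171],[388,165.5],[399,191.5],[335.5,207]])],[.3,-.15,1.57])
print("case",case,res.round(1).tolist())
E
cat > m2.py <<'E'
from model import *
mt=np.r_[T(plate,[[0,0,35],[-75,-90,35],[0,-90,35],[75,-90,35],[118,-115,43],[-118,-115,43],[112,115,35],[-112,115,35]]),T(tray,[[0,0,4],[80,55,4],[-80,-55,4]]),T(scr,[[60,9,110],[60,-9,110],[-60,9,110],[-60,-9,110],[60,-9,0],[-60,-9,0]])]
zoom(fs["top"],160,190,350,320,"t3.png",4,proj(fs["top"],mt))
zoom(fs["side"],260,215,450,350,"s4.png",4,proj(fs["side"],mt))
mt=T(case,[[x,y,z] for x in(-65,65)for y in(-100,100)for z in(0,50)])
zoom(fs["top"],365,250,495,335,"t4.png",6,proj(fs["top"],mt))
zoom(fs["side"],320,125,420,215,"s5.png",7,proj(fs["side"],mt))
E
python3 m2.py
```

```text
plate [0.55833659 0.05243881 0.13401924] [[0.5, -1.5], [0.8, -0.1], [-2.0, -1.2], [-2.6, 0.5], [-1.0, 0.8], [-0.6, 0.4], [-1.4, -2.8], [0.6, -1.6], [0.7, -1.0], [-0.0, -0.4], [0.5, 0.1]]
tray [ 0.57655005  0.40201227 -0.01726897] [[-0.9, -1.1], [-0.2, -1.3], [-0.9, 0.4], [-1.1, 0.4], [-0.0, 0.8], [-0.4, -2.2], [0.0, -1.0], [1.2, -0.1]]
scr [ 0.39666945  0.34756403 -0.15555642] [[-0.9, -1.5], [-1.1, -0.1], [0.3, -1.0], [0.1, -0.9], [0.8, -0.1], [0.6, -0.3], [-0.3, 0.6], [-0.4, 0.1]]
case [ 0.40112653 -0.26590495  1.62781184] [[0.2, -0.3], [-0.6, 0.7], [-0.6, -1.0], [0.6, -1.2], [0.2, -0.6], [-0.6, 2.0]]
```

```bash
cd pics; python3 - <<'E'
import cv2,numpy as np
a=[cv2.imread(n) for n in("t3.png","s4.png")]
cv2.imwrite("c1.png",cv2.resize(np.vstack(a),(570,795))[:795])
a=[cv2.resize(cv2.imread(n),(600,400)) for n in("t4.png","s5.png")]
cv2.imwrite("c2.png",np.vstack(a))
E
```

```text
(no output)
```

View pics/t3.png

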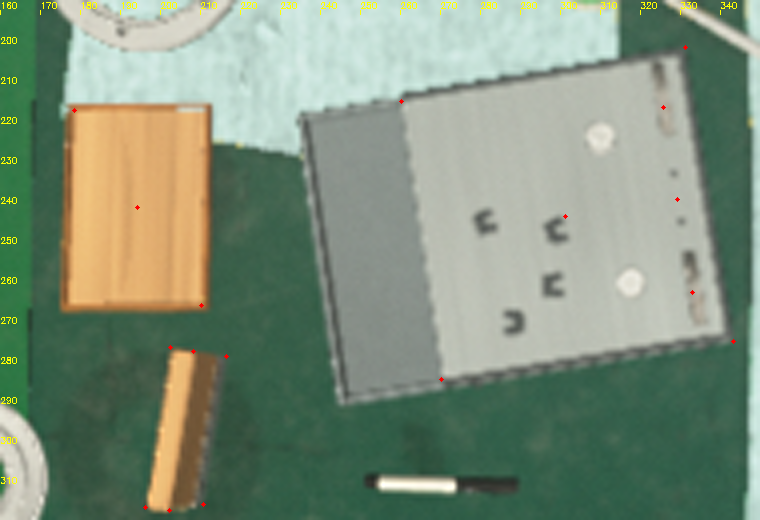

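View pics/s5.png

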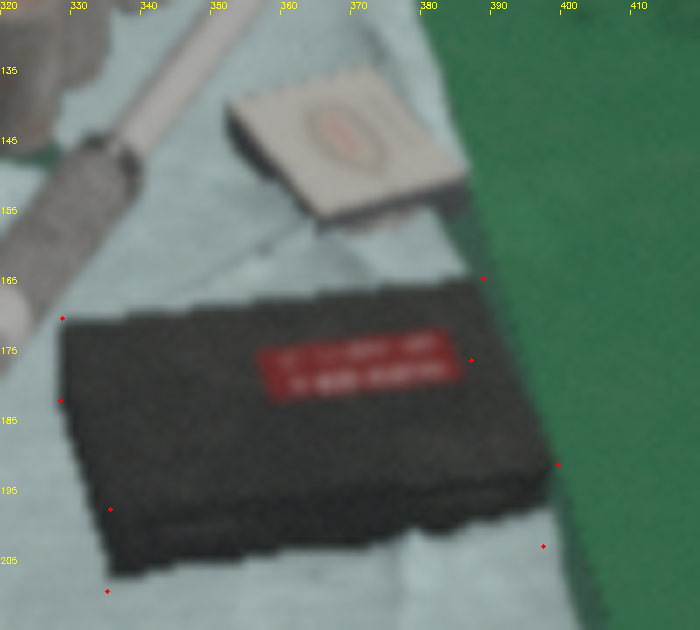

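View pics/t4.png

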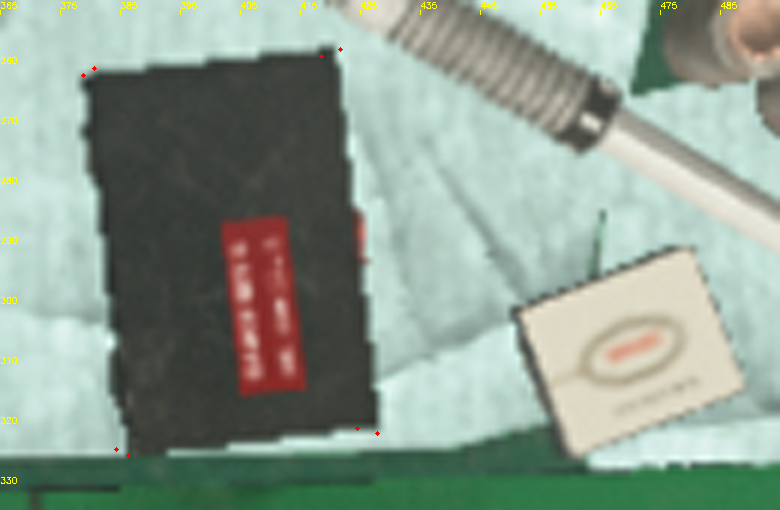

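```bash
cat > m3.py <<'E'
from fit import *
fs=loadf("f0")
obs=[("top",[[118,-115,43],[-118,-115,43],[112,115,35],[-112,115,35],[0,-90,40]],[[330.5,203],[342,275],[261,214],[270.5,284],[327.5,239.4]]),
 ("side",[[118,-115,43],[-118,-115,43],[112,115,35],[-112,115,35],[0,-90,40]],[[274,243],[353.5,228],[289,311.5],[376.5,294],[313.6,240.6]])]
for o in([obs[0]],[obs[1]],obs):
  plate,res=fit(fs,o,[.4,.1,.1]);print("plate",plate,res.round(1).tolist())
P=plate
def inpl(w):
    c,s=np.cos(P[2]),np.sin(P[2]);d=np.array(w)[:,:2]-P[:2];return np.c_[d@[c,s],d@[-s,c]]*1000
print("top pins",back(fs["top"],[[307.8,224],[315.2,260.6]],.077).round(4))
for n,b,uv in(("top",.077,[[307.3,223.8],[314.9,260.5]]),("side",.077,[[300,249.5],[342,240.5]]),
  ("top",.038,[[281,245.2],[298.5,247],[298,261],[288,270.2]]),("side",.038,[[326.5,285.2],[327.5,268],[343.5,267.5],[356,276]])):
    w=back(fs[n],uv,b);print(n,w.round(4).tolist(),inpl(w).round(0).tolist())
tm=back(fs["top"],[[193.7,241.7]],.01);print("tray c",tm)
E
python3 m3.py
```

```text
plate [0.55813682 0.05317338 0.12489474] [[0.6, -1.2], [0.2, 0.4], [-1.0, 0.5], [-1.2, 0.2], [1.3, 0.1]]
plate [0.55973566 0.05611084 0.14015775] [[-2.1, -1.6], [-0.1, -0.8], [0.5, 0.5], [-0.1, 0.5], [1.7, 0.8]]
plate [0.55902208 0.05454325 0.13306246] [[-0.2, -1.7], [0.1, -0.3], [-1.6, 0.5], [-1.3, 0.2], [0.8, -0.4], [-1.6, -2.3], [0.5, -1.0], [0.4, -0.3], [-0.2, 0.3], [2.1, 0.4]]
top pins [[0.6145 0.0282 0.077 ]
 [0.5008 0.0075 0.077 ]]
top [[0.6152, 0.0297, 0.077], [0.5012, 0.0084, 0.077]] [[52.0, -32.0], [-63.0, -38.0]]
side [[0.6174, 0.0234, 0.077], [0.5031, 0.0021, 0.077]] [[54.0, -39.0], [-62.0, -45.0]]
top [[0.5546, 0.115, 0.038], [0.5478, 0.0598, 0.038], [0.5036, 0.0621, 0.038], [0.4753, 0.0939, 0.038]] [[4.0, 60.0], [-10.0, 7.0], [-54.0, 15.0], [-78.0, 50.0]]
side [[0.5562, 0.1162, 0.038], [0.5478, 0.0612, 0.038], [0.5053, 0.0634, 0.038], [0.4763, 0.0941, 0.038]] [[5.0, 62.0], [-10.0, 8.0], [-52.0, 16.0], [-77.0, 50.0]]
tray c [[0.57478568 0.40092315 0.01      ]]
```

```bash
cat > m3.py <<'E'
from fit import *
fs=loadf("f0")
def blob(n,box,lo,hi):
    x0,y0,x1,y1=box;g=cv2.cvtColor(fs[n]["pixels"],cv2.COLOR_RGB2GRAY)[y0:y1,x0:x1].astype(float)
    w=np.clip((g-lo)/(hi-lo),0,1);v,u=np.mgrid[y0:y1,x0:x1];return [(u*w).sum()/w.sum(),(v*w).sum()/w.sum()]
obs=[("top",[[118,-115,43],[-118,-115,43],[118,115,43],[-118,115,43],[0,-90,40]],[[329.75,202.5],[341.75,275],[260.25,213.5],[269.75,285.25],[328.9,238.9]]),
 ("side",[[112,-109,43],[-118,-115,43],[112,115,35],[-112,115,35],[0,-90,40]],[[275.3,242.5],[352.5,227],[289,310.5],[376.5,293.5],[314.3,240.6]])]
if __name__=="__main__":
  for o in([obs[0]],[obs[1]],obs):
    plate,res=fit(fs,o,[.4,.1,.1]);print("plate",plate,res.round(1).tolist())
else: plate,res=fit(fs,obs,[.4,.1,.1])
P=plate
def inpl(w):
    c,s=np.cos(P[2]),np.sin(P[2]);d=np.array(w)[:,:2]-P[:2];return np.c_[d@[c,s],d@[-s,c]]*1000
if __name__=="__main__":
  pt=[blob("top",(302,216,317,232),205,235),blob("top",(309,253,325,269),205,235)];print("px",pt)
  for n,b,uv in(("top",.077,pt),("side",.077,[[300,249],[342,240]]),
  ("top",.0385,[[280.7,245],[298.5,247],[297.7,260.5],[287.8,270]]),("side",.038,[[326.,284.7],[327,267.5],[343,267.],[355.5,275.5]])):
    w=back(fs[n],uv,b);print(n,w.round(4).tolist(),inpl(w).round(0).tolist())
E
python3 m3.py
```

```text
plate [0.55792663 0.05348167 0.13163486] [[1.0, -0.8], [0.6, 0.1], [-1.1, -1.0], [-0.3, 1.1], [-0.2, 0.5]]
plate [0.56020654 0.05331224 0.14162306] [[-1.1, -0.5], [0.6, -0.5], [0.4, 0.6], [-0.5, 0.1], [0.7, 0.1]]
plate [0.55924816 0.05337642 0.13672039] [[0.8, -1.4], [0.8, -0.5], [-1.2, -1.2], [-0.0, 0.8], [-0.2, -0.1], [-0.6, -0.7], [1.2, -0.4], [0.5, 0.4], [-0.2, 0.3], [1.2, 0.1]]
px [[np.float64(309.73972602739735), np.float64(223.84018264840185)], [np.float64(317.1141924959217), np.float64(260.19249592169666)]]
top [[0.6149, 0.0222, 0.077], [0.502, 0.0016, 0.077]] [[51.0, -38.0], [-64.0, -43.0]]
side [[0.6173, 0.0217, 0.077], [0.5029, 0.0003, 0.077]] [[53.0, -39.0], [-63.0, -45.0]]
top [[0.5552, 0.1159, 0.0385], [0.5477, 0.0598, 0.0385], [0.5051, 0.063, 0.0385], [0.4759, 0.0945, 0.0385]] [[5.0, 62.0], [-11.0, 8.0], [-52.0, 17.0], [-77.0, 52.0]]
side [[0.5573, 0.1146, 0.038], [0.549, 0.0594, 0.038], [0.5064, 0.0616, 0.038], [0.4773, 0.0924, 0.038]] [[6.0, 61.0], [-9.0, 7.0], [-51.0, 15.0], [-76.0, 50.0]]
```

```bash
python3 -m jog '[[[0.0204,-0.0336,-0.005,0,0,-0.059,0.5],[0.0204,-0.0336,-0.005,0,0,-0.059,0.5],[0.0204,-0.0336,-0.005,0,0,-0.059,0.5],[0.0204,-0.0336,-0.005,0,0,-0.059,0.5],[0.0204,-0.0336,-0.005,0,0,-0.059,0.5],[0.0204,-0.0336,-0.005,0,0,-0.059,0.5],[0.0204,-0.0336,-0.005,0,0,-0.059,0.5],[0.0204,-0.0336,-0.005,0,0,-0.059,0.5],[0.0204,-0.0336,-0.005,0,0,-0.059,0.5],[0.0204,-0.0336,-0.005,0,0,-0.059,0.5],[0.0204,-0.0336,-0.005,0,0,-0.059,0.5],[0.0204,-0.0336,-0.005,0,0,-0.059,0.5],[0.0204,-0.0336,-0.005,0,0,-0.059,0.5],[0.0204,-0.0336,-0.005,0,0,-0.059,0.5],[0.0204,-0.0336,-0.005,0,0,-0.059,0.5],[0.0204,-0.0336,-0.005,0,0,-0.059,0.5],[0.0204,-0.0336,-0.005,0,0,-0.059,0.5],[0.0204,-0.0336,-0.005,0,0,-0.059,0.5],[0,0,0,0,0,0,0.5]]]' 20
```

```text
t: 2.58
eef_pos: [0.6154, 0.0208, 0.1605]
ee_rot: [-3.141, -0.002, -3.012]
force: [0.2, -0.2, -0.4]
width: 0.0439
```

```bash
python3 -m jog '[[[0.0005,0.001,-0.025,0,0,0.007,0.5],[0,0,-0.025,0,0,0,0.5],[0,0,-0.02,0,0,0,0.5],[0,0,-0.01,0,0,0,0.5],[0,0,-0.009,0,0,0,0.5],[0,0,0,0,0,0,0.5],[0,0,0,0,0,0,0],[0,0,0,0,0,0,0],[0,0,0,0,0,0,0],[0,0,0,0,0,0,0],[0,0,0,0,0,0,0]]]' 20
```

```text
t: 3.95
eef_pos: [0.616, 0.0242, 0.0731]
ee_rot: [3.142, 0.001, -3.001]
force: [1.7, 0.6, 4.4]
width: 0.0205
```

```bash
python3 -m jog '[[[0,0,0.005,0,0,0,0],[0,0,0.01,0,0,0,0],[0,0,0.02,0,0,0,0],[0,0,0.025,0,0,0,0],[0,0.02,0.025,0,0,0,0],[0.001,0.04,0,0,0,0,0],[0.001,0.04,0,0,0,0,0],[0.001,0.04,0,0,0,0,0],[0.001,0.04,0,0,0,0,0],[0.001,0.04,0,0,0,0,0],[0.002,0.04,0,0,0,0,0],[0.002,0.04,0,0,0,0,0],[0.002,0.04,0,0,0,0,0],[0.002,0.04,0,0,0,0,0],[0.002,0.02,0,0,0,0,0],[0,0,0,0,0,0,0],[0,0,0,0,0,0,0]]]' 20
python3 - <<'E'
from h import *
f=grab_frame("side");zoom(f,260,215,450,435,"s6.png",3)
E
```

```text
t: 6.08
eef_pos: [0.6303, 0.4232, 0.1575]
ee_rot: [-3.141, -0.001, -3.002]
force: [0.5, 0.9, -0.9]
width: 0.0202
```

View pics/s6.png

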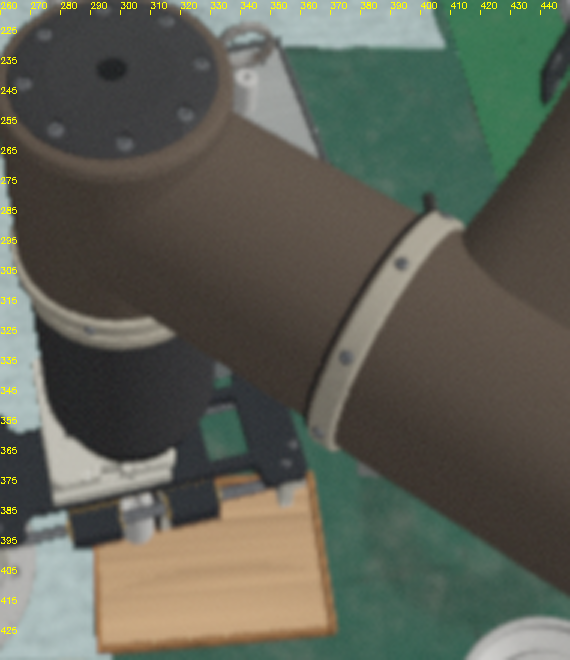

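```bash
python3 -m jog '[[[0,0,-0.03,0,0,0,0],[0,0,-0.03,0,0,0,0],[0,0,-0.025,0,0,0,0],[0,0,-0.015,0,0,0,0],[0,0,-0.009,0,0,0,0],[0,0,-0.003,0,0,0,0],[0,0,-0.002,0,0,0,0],[0,0,0,0,0,0,0]]]' 20
```

```text
t: 7.12
eef_pos: [0.6306, 0.4243, 0.0442]
ee_rot: [3.141, 0.001, -3.002]
force: [-0.2, -0.2, -1.0]
width: 0.0202
```

```bash
python3 -m jog '[[[0,0,-0.001,0,0,0,0],[0,0,-0.001,0,0,0,0],[0,0,0,0,0,0,0]]]' 20; python3 -m jog '[[[0,0,-0.001,0,0,0,0],[0,0,-0.001,0,0,0,0],[0,0,0,0,0,0,0]]]' 20
```

```text
t: 7.5
eef_pos: [0.6306, 0.4243, 0.0422]
ee_rot: [3.141, 0.001, -3.001]
force: [-1.5, -0.3, 3.7]
width: 0.0205
t: 7.88
eef_pos: [0.6306, 0.4243, 0.0421]
ee_rot: [3.141, 0.001, -3.001]
force: [-5.8, -2.6, 14.0]
width: 0.0207
```

```bash
python3 -m jog '[[[0,0,0.002,0,0,0,0],[0,0,0,0,0,0,0.2],[0,0,0,0,0,0,0.35],[0,0,0,0,0,0,0.5],[0,0,0,0,0,0,0.5],[0,0,0.02,0,0,0,0.5],[0,0,0.04,0,0,0,0.5],[0,0,0.04,0,0,0,0.5],[0,0,0,0,0,0,0.5]]]' 20
python3 - <<'E'
from h import *
f=grab_frame("side");zoom(f,260,215,450,435,"s7.png",3)
E
```

```text
t: 9.0
eef_pos: [0.6325, 0.4257, 0.1482]
ee_rot: [3.137, 0.008, -3.001]
force: [-0.5, 0.5, -0.6]
width: 0.0441
```

View pics/s7.png

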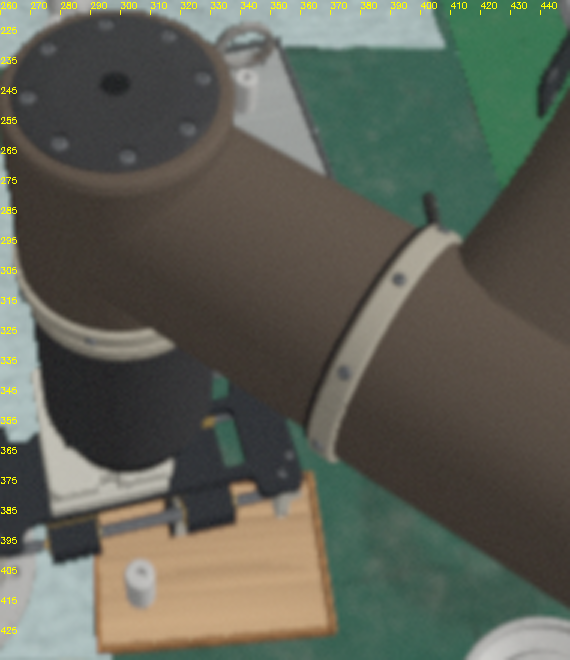

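```bash
python3 -m jog '[[[-0.0107,-0.0353,0.001,0,0,0,0.5],[-0.0107,-0.0353,0,0,0,0,0.5],[-0.0107,-0.0353,0,0,0,0,0.5],[-0.0107,-0.0353,0,0,0,0,0.5],[-0.0107,-0.0353,0,0,0,0,0.5],[-0.0107,-0.0353,0,0,0,0,0.5],[-0.0107,-0.0353,0,0,0,0,0.5],[-0.0107,-0.0353,0,0,0,0,0.5],[-0.0107,-0.0353,0,0,0,0,0.5],[-0.0107,-0.0353,0,0,0,0,0.5],[-0.0107,-0.0353,0,0,0,0,0.5],[-0.0107,-0.0353,0,0,0,0,0.5],[0,0,0,0,0,0,0.5],[0,0,0,0,0,0,0.5],[0,0,0,0,0,0,0.5]]]' 20
```

```text
t: 10.92
eef_pos: [0.5023, 0.0011, 0.1425]
ee_rot: [3.142, -0.0, -3.001]
force: [0.2, -0.6, 0.5]
width: 0.0436
```

```bash
python3 -m jog '[[[0,0,-0.025,0,0,0,0.5],[0,0,-0.02,0,0,0,0.5],[0,0,-0.015,0,0,0,0.5],[0,0,-0.009,0,0,0,0.5],[0,0,0,0,0,0,0.5],[0,0,0,0,0,0,0],[0,0,0,0,0,0,0],[0,0,0,0,0,0,0],[0,0,0,0,0,0,0],[0,0,0,0,0,0,0]]]' 20; python3 -m jog '[[[0,0,0.005,0,0,0,0],[0,0,0.01,0,0,0,0],[0,0,0.02,0,0,0,0],[0,0,0.025,0,0,0,0],[0.001,0.02,0.025,0,0,0,0],[0.006,0.04,0,0,0,0,0],[0.007,0.04,0,0,0,0,0],[0.007,0.04,0,0,0,0,0],[0.007,0.04,0,0,0,0,0],[0.007,0.04,0,0,0,0,0],[0.007,0.04,0,0,0,0,0],[0.007,0.04,0,0,0,0,0],[0.007,0.04,0,0,0,0,0],[0.007,0.035,0,0,0,0,0],[0.005,0.0,0,0,0,0,0],[0,0,0,0,0,0,0],[0,0,0,0,0,0,0]]]' 20
```

```text
t: 12.18
eef_pos: [0.5026, 0.0006, 0.0741]
ee_rot: [3.142, 0.001, -3.001]
force: [0.8, -0.2, 6.0]
width: 0.0203
t: 14.3
eef_pos: [0.5698, 0.3745, 0.1587]
ee_rot: [-3.141, -0.0, -3.002]
force: [-0.0, -0.1, -0.8]
width: 0.0204
```

```bash
python3 -m jog '[[[0,0,-0.03,0,0,0,0],[0,0,-0.03,0,0,0,0],[0,0,-0.025,0,0,0,0],[0,0,-0.015,0,0,0,0],[0,0,-0.009,0,0,0,0],[0,0,-0.003,0,0,0,0],[0,0,-0.002,0,0,0,0],[0,0,0,0,0,0,0],[0,0,-0.001,0,0,0,0],[0,0,0,0,0,0,0]]]' 20
```

```text
t: 15.55
eef_pos: [0.5701, 0.3755, 0.0437]
ee_rot: [3.141, 0.0, -3.002]
force: [-0.2, 0.3, -1.5]
width: 0.0205
```

```bash
python3 -m jog '[[[0,0,-0.001,0,0,0,0],[0,0,0,0,0,0,0]]]' 20;  python3 -m jog '[[[0,0,0,0,0,0,0.2],[0,0,0,0,0,0,0.35],[0,0,0,0,0,0,0.5],[0,0,0,0,0,0,0.5],[0,0,0.02,0,0,0,0.5],[0,0,0.04,0,0,0,0.5],[0,0,0.06,0,0,0,0.5],[0,0,0,0,0,0,0.5]]]' 20
python3 - <<'E'
from h import *
f=grab_frame("side");zoom(f,260,215,450,435,"s8.png",3)
f=grab_frame("top");zoom(f,160,190,350,320,"t8.png",4)
E
```

```text
t: 15.8
eef_pos: [0.5702, 0.3756, 0.0432]
ee_rot: [3.141, 0.0, -3.001]
force: [-2.0, -0.4, 5.3]
width: 0.0207
t: 16.8
eef_pos: [0.5725, 0.3775, 0.1686]
ee_rot: [3.136, 0.008, -3.001]
force: [-0.1, 0.8, -0.4]
width: 0.0442
```

View pics/s8.png

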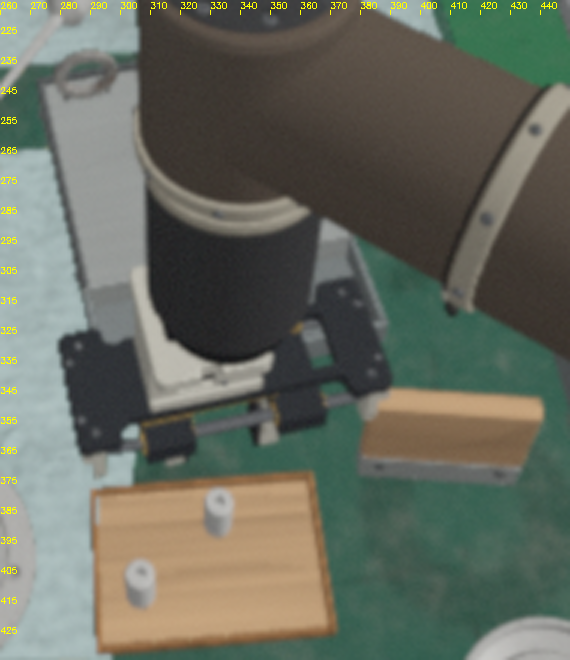

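View pics/t8.png

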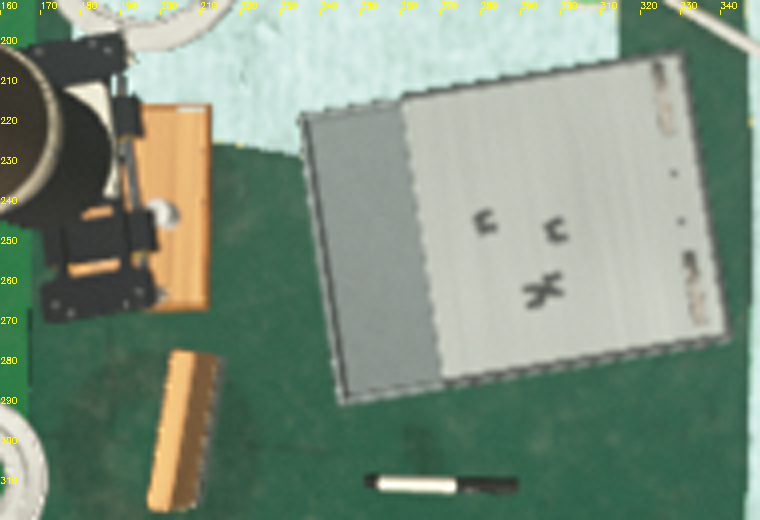

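```bash
python3 - <<'E'
from h import *
from station import monitor
fs=loadf("f0")
c=back(fs["top"],[[202.5,277],[207.2,277.5],[196.5,317.2],[202.3,317.2]],.11);print(c.round(4),c.mean(0),np.arctan2(*(c[0]+c[1]-c[2]-c[3])[[1,0]]))
c=back(fs["side"],[[384,344],[440.5,347],[440.5,354],[383.5,351]],.11);print(c.round(4),c.mean(0),np.arctan2(*(c[0]+c[3]-c[2]-c[1])[[1,0]]))
s=monitor.get_state();print(s["eef_pos"],s["q"])
E
```

```text
[[0.4557 0.346  0.11  ]
 [0.454  0.3317 0.11  ]
 [0.3363 0.364  0.11  ]
 [0.3361 0.3464 0.11  ]] [0.39552616 0.34702293 0.11      ] -0.1367769767722998
[[0.4554 0.3306 0.11  ]
 [0.3364 0.3489 0.11  ]
 [0.3409 0.3647 0.11  ]
 [0.4595 0.3466 0.11  ]] [0.39805619 0.34768899 0.11      ] -0.15227299522420423
[0.57012565 0.37568813 0.16335155] [ 8.67235190e-01  4.31338284e-01 -8.49300020e-02 -3.30028432e-04
 -1.05269720e+00 -7.27267103e-01]
```

```bash
python3 -m jog '[[[-0.0173,-0.0028,0,0,0,0.1285,0.6],[-0.0173,-0.0028,0,0,0,0.1285,0.6],[-0.0173,-0.0028,0,0,0,0.1285,0.6],[-0.0173,-0.0028,0,0,0,0.1285,0.6],[-0.0173,-0.0028,0,0,0,0.1285,0.6],[-0.0173,-0.0028,0,0,0,0.1285,0.6],[-0.0173,-0.0028,0,0,0,0.1285,0.6],[-0.0173,-0.0028,0,0,0,0.1285,0.6],[-0.0173,-0.0028,0,0,0,0.1285,0.6],[-0.0173,-0.0028,0,0,0,0.1285,0.6],[0,0,0,0,0,0,0.6],[0,0,0,0,0,0,0.6],[0,0,0,0,0,0,0.6]]]' 40
```

```text
t: 18.52
eef_pos: [0.3974, 0.3475, 0.1621]
ee_rot: [3.141, -0.001, -1.718]
force: [0.2, 0.1, 0.4]
width: 0.0524
```

```bash
python3 -m jog '[[[0,0,-0.02,0,0,0,0.6],[0,0,-0.02,0,0,0,0.6],[0,0,-0.015,0,0,0,0.6],[0,0,-0.008,0,0,0,0.6],[0,0,0,0,0,0,0.6],[0,0,0,0,0,0,0.3],[0,0,0,0,0,0,0],[0,0,0,0,0,0,0],[0,0,0,0,0,0,0],[0,0,0,0,0,0,0],[0,0,0,0,0,0,0]]]' 40
python3 - <<'E'
from h import *
f=grab_frame("side");zoom(f,270,315,450,440,"s9.png",4)
E
```

```text
t: 19.9
eef_pos: [0.3971, 0.3477, 0.0998]
ee_rot: [-3.141, 0.0, -1.716]
force: [-0.4, 0.7, 2.7]
width: 0.0173
```

View pics/s9.png

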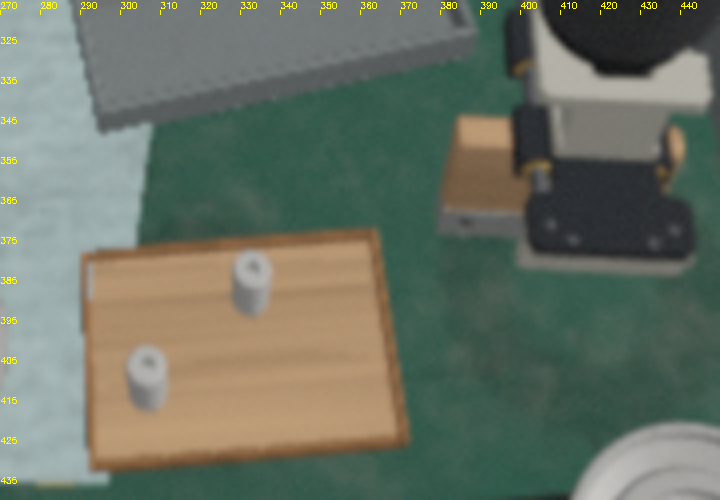

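```bash
python3 -m jog '[[[0,0,0.01,0,0,0,0],[0,0,0.02,0,0,0,0],[0,0,0.03,0,0,0,0],[0,0,0.03,0,0,0,0],[0.01345,-0.0328,0.01,0,0,0.0282,0],[0.01345,-0.0328,0,0,0,0.0282,0],[0.01345,-0.0328,0,0,0,0.0282,0],[0.01345,-0.0328,0,0,0,0.0282,0],[0.01345,-0.0328,0,0,0,0.0282,0],[0.01345,-0.0328,0,0,0,0.0282,0],[0.01345,-0.0328,0,0,0,0.0282,0],[0.01345,-0.0328,0,0,0,0.0282,0],[0.01345,-0.0328,0,0,0,0.0282,0],[0.01345,-0.0328,0,0,0,0.0282,0],[0,0,0,0,0,0,0],[0,0,0,0,0,0,0],[0,0,0,0,0,0,0]]]' 40
python3 - <<'E'
from h import *
f=grab_frame("side");zoom(f,260,215,420,350,"s10.png",4)
f=grab_frame("top");zoom(f,220,190,350,320,"t10.png",4)
E
```

```text
t: 22.08
eef_pos: [0.5312, 0.0201, 0.1996]
ee_rot: [3.142, 0.0, -1.434]
force: [0.6, -0.2, -2.2]
width: 0.0178
```

View pics/s10.png

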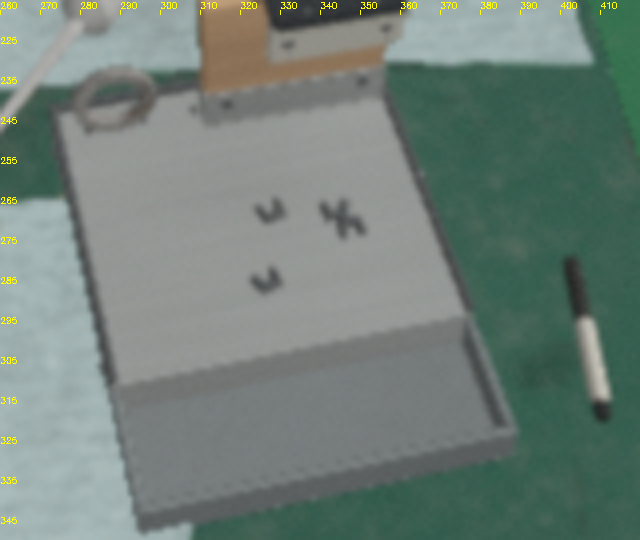

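View pics/t10.png

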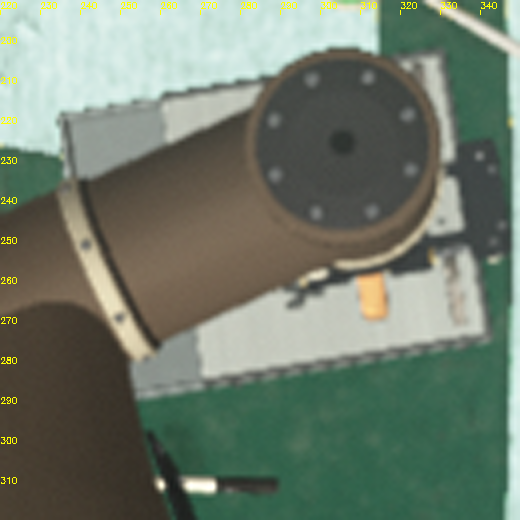

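```bash
python3 -m jog '[[[0,0,-0.02,0,0,0,0],[0,0,-0.02,0,0,0,0],[0,0,-0.013,0,0,0,0],[0,0,-0.007,0,0,0,0],[0,0,-0.002,0,0,0,0],[0,0,0,0,0,0,0],[0,0,0,0,0,0,0]]]' 40
```

```text
t: 23.05
eef_pos: [0.5319, 0.0195, 0.1381]
ee_rot: [-3.141, 0.0, -1.435]
force: [0.4, 0.5, -3.1]
width: 0.0181
```

```bash
python3 -m jog '[[[0,0,-0.0015,0,0,0,0],[0,0,0,0,0,0,0],[-0.0008,0.0059,0,0,0,0,0],[-0.0008,0.0059,0,0,0,0,0],[-0.0008,0.0059,0,0,0,0,0],[-0.0008,0.0059,0,0,0,0,0],[-0.0008,0.0059,0,0,0,0,0],[-0.0008,0.0059,0,0,0,0,0],[-0.0008,0.0059,0,0,0,0,0],[-0.0008,0.0059,0,0,0,0,0],[-0.0008,0.0059,0,0,0,0,0],[-0.0008,0.0059,0,0,0,0,0],[-0.0008,0.0059,0,0,0,0,0],[-0.0008,0.0059,0,0,0,0,0],[-0.0008,0.0059,0,0,0,0,0],[-0.0008,0.0059,0,0,0,0,0],[0,0,0,0,0,0,0]]]' 40
python3 - <<'E'
from h import *
f=grab_frame("side");zoom(f,260,215,420,350,"s11.png",4)
E
```

```text
t: 25.18
eef_pos: [0.5204, 0.1026, 0.1361]
ee_rot: [-3.141, 0.0, -1.434]
force: [-0.0, -0.4, -2.6]
width: 0.0177
```

View pics/s11.png

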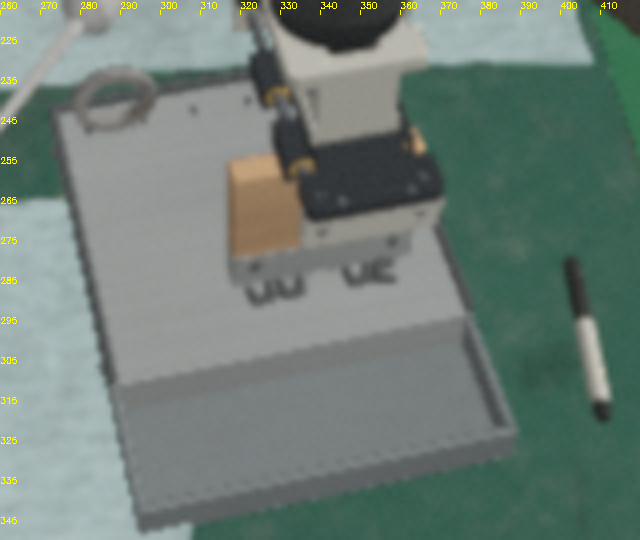

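```bash
python3 -m jog '[[[-0.0008,0.0059,0,0,0,0,0],[-0.0008,0.0059,0,0,0,0,0],[-0.0008,0.0059,0,0,0,0,0],[-0.0008,0.0059,0,0,0,0,0],[-0.0008,0.0059,0,0,0,0,0],[-0.0008,0.0059,0,0,0,0,0],[-0.0008,0.0059,0,0,0,0,0],[-0.0008,0.0059,0,0,0,0,0],[-0.0008,0.0059,0,0,0,0,0],[-0.0008,0.0059,0,0,0,0,0],[-0.0008,0.0059,0,0,0,0,0],[0,0,0,0,0,0,0],[0,0,0,0,0,0,0]]]' 40
python3 - <<'E'
from h import *
f=grab_frame("side");zoom(f,260,215,420,350,"s12.png",4)
E
```

```text
t: 26.85
eef_pos: [0.5115, 0.167, 0.136]
ee_rot: [3.141, -0.0, -1.434]
force: [1.7, -0.2, -1.6]
width: 0.0177
```

View pics/s12.png

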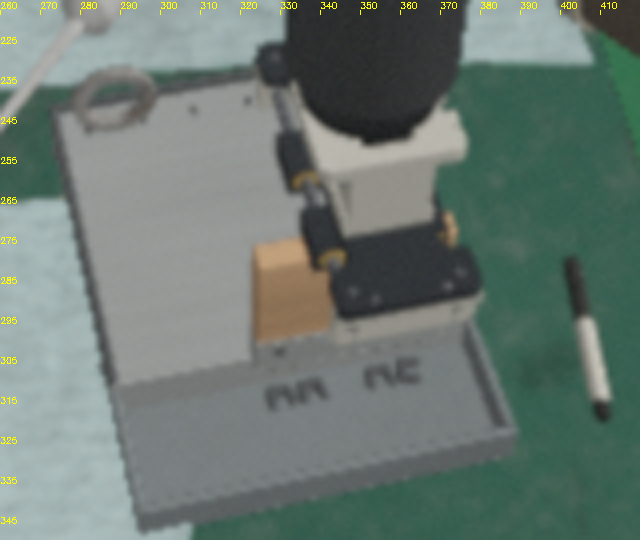

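```bash
python3 -m jog '[[[0.0003,-0.003,0.005,0,0,0,0],[0.0005,-0.004,0.02,0,0,0,0],[0.0015,-0.01,0.03,0,0,0,0],[0.004,-0.03,0.03,0,0,0,0],[0.004,-0.03,0,0,0,0,0],[0.004,-0.03,0,0,0,0,0],[0.004,-0.03,0,0,0,0,0],[0,0,0,0,0,0,0],[0,0,0,0,0,0,0]]]' 40
python3 - <<'E'
from h import *
import m3
f=grab_frame("side");zoom(f,260,215,420,350,"s13.png",4)
f=grab_frame("top");zoom(f,220,190,350,320,"t13.png",4)
E
```

```text
t: 28.02
eef_pos: [0.5298, 0.0298, 0.2213]
ee_rot: [-3.141, 0.0, -1.435]
force: [0.2, 0.0, -2.7]
width: 0.0178
```

View pics/s13.png

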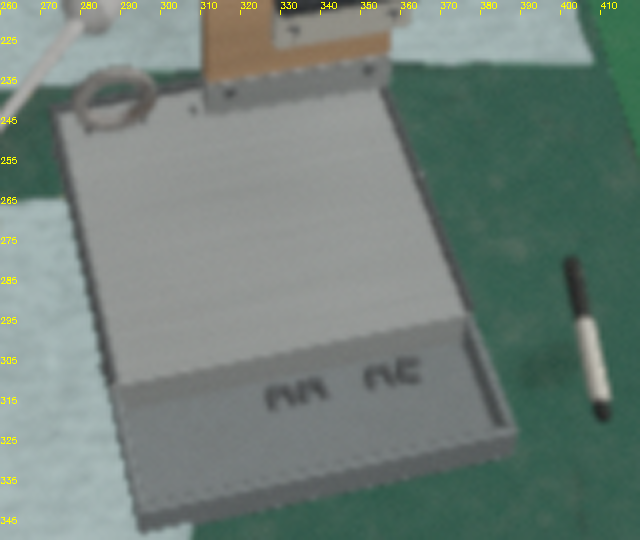

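View pics/t13.png

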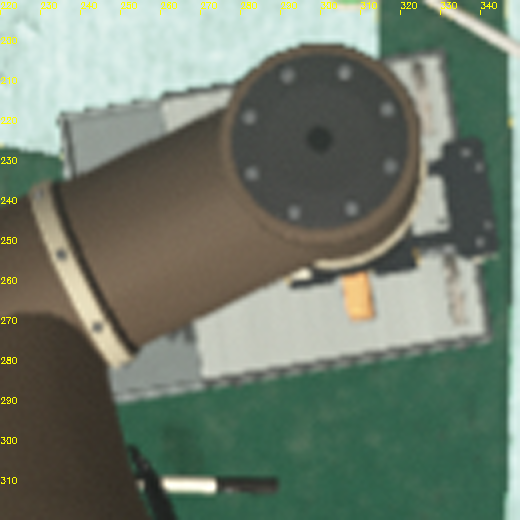

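```bash
python3 -m jog '[[[-0.0125,-0.02,0.005,0,0,-0.01,0],[-0.0125,-0.02,0.005,0,0,-0.01,0],[-0.0125,-0.02,0.005,0,0,-0.01,0],[-0.0125,-0.02,0.005,0,0,-0.01,0],[-0.0125,-0.02,0,0,0,-0.01,0],[-0.0125,-0.02,0,0,0,-0.01,0],[-0.0125,-0.02,0,0,0,-0.01,0],[-0.0125,-0.02,0,0,0,-0.01,0],[0,0,0,0.0633,0.0037,0,0],[0,0,0,0.0633,0.0037,0,0],[0,0,0,0.0633,0.0037,0,0],[0,0,0,0.0633,0.0037,0,0],[0,0,0,0.0633,0.0037,0,0],[0,0,0,0.0633,0.0037,0,0],[0,0,0,0,0,0,0],[0,0,0,0,0,0,0]]]' 40
python3 - <<'E'
from h import *
s=monitor.get_state();print(s["eef_pos"].round(4),s["ee_rot"].round(3),s["q"].round(2))
f=grab_frame("side");zoom(f,300,115,450,265,"s14.png",4)
E
```

```text
t: 30.12
eef_pos: [0.4295, -0.1307, 0.241]
ee_rot: [3.141, 0.379, -1.516]
force: [-0.3, 0.1, -2.7]
width: 0.0177
[ 0.4295 -0.1307  0.241 ] [ 3.141  0.379 -1.516] [-0.18  0.11 -0.24 -0.38 -1.33  1.92]
```

View pics/s14.png

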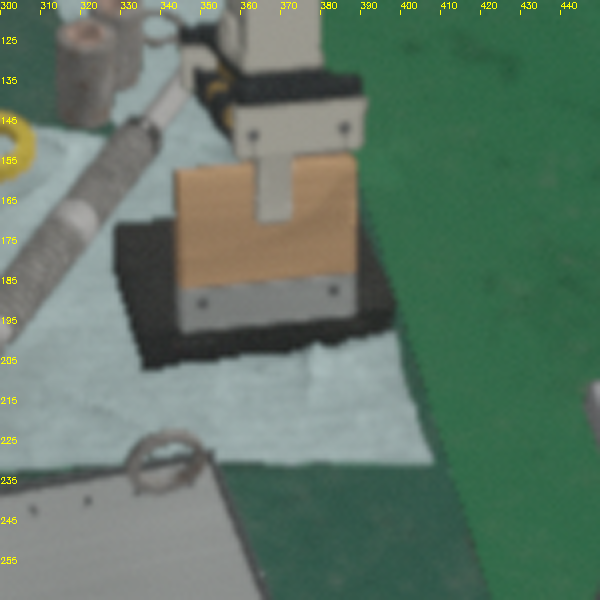

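```bash
python3 -m jog '[[[-0.0005,-0.022,0,0,0,0,0],[-0.0005,-0.022,0,0,0,0,0],[-0.0005,-0.022,0,0,0,0,0],[0,0,-0.03,0,0,0,0],[0,0,-0.03,0,0,0,0],[0,0,-0.03,0,0,0,0],[0,0,-0.025,0,0,0,0],[0,0,-0.01,0,0,0,0],[0,0,-0.01,0,0,0,0],[0,0,-0.005,0,0,0,0],[0,0,0,0,0,0,0],[0,0,0,0,0,0,0]]]' 40
python3 - <<'E'
from h import *
f=grab_frame("side");zoom(f,300,115,450,265,"s15.png",4)
E
```

```text
t: 31.68
eef_pos: [0.4287, -0.1962, 0.1016]
ee_rot: [-3.141, 0.38, -1.514]
force: [-0.1, -0.2, -3.4]
width: 0.0177
```

View pics/s15.png

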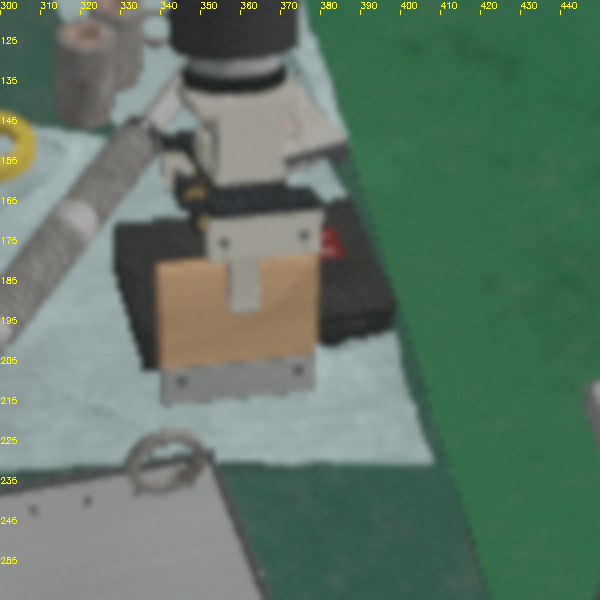

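```bash
python3 -m jog '[[[0,0,-0.003,0,0,0,0],[0,0,0,0,0,0,0],[0,0,0,0,0,0,0]]]' 40; python3 -m jog '[[[0,0,-0.0015,0,0,0,0],[0,0,0,0,0,0,0],[0,0,0,0,0,0,0]]]' 40;  python3 -m jog '[[[0,0,-0.0015,0,0,0,0],[0,0,0,0,0,0,0],[0,0,0,0,0,0,0]]]' 40
```

```text
t: 32.1
eef_pos: [0.4283, -0.1961, 0.0981]
ee_rot: [3.141, 0.38, -1.515]
force: [-0.9, -0.2, -2.0]
width: 0.0175
t: 32.48
eef_pos: [0.4284, -0.196, 0.0966]
ee_rot: [3.141, 0.38, -1.515]
force: [0.2, 1.1, -2.8]
width: 0.018
t: 32.85
eef_pos: [0.4284, -0.1962, 0.0957]
ee_rot: [3.141, 0.38, -1.514]
force: [-1.1, -1.0, 5.5]
width: 0.0179
```

```bash
python3 -m jog '[[[0,0,0.001,0,0,0,0],[0.0003,-0.005,0,0,0,0,0],[0.0002,-0.003,0,0,0,0,0],[0,0,0,0,0,0,0],[0,0,0,0,0,0,0]]]' 40; python3 -m jog '[[[0.0001,-0.002,0,0,0,0,0],[0,0,0,0,0,0,0],[0,0,0,0,0,0,0]]]' 40;  python3 -m jog '[[[0.0001,-0.0015,0,0,0,0,0],[0,0,0,0,0,0,0],[0,0,0,0,0,0,0]]]' 40
```

```text
t: 33.48
eef_pos: [0.4289, -0.2042, 0.096]
ee_rot: [3.141, 0.38, -1.515]
force: [-0.6, -0.5, -2.3]
width: 0.0175
t: 33.85
eef_pos: [0.4288, -0.2052, 0.0959]
ee_rot: [3.14, 0.382, -1.515]
force: [0.8, 5.8, -2.1]
width: 0.0177
t: 34.22
eef_pos: [0.4288, -0.2056, 0.0958]
ee_rot: [3.14, 0.384, -1.515]
force: [1.8, 9.4, -3.0]
width: 0.0178
```

```bash
python3 -m jog '[[[0,0.0015,0,0,0,0,0],[0,0,0,0,0,0,0],[0,0,0,0,0,0,0.22],[0,0,0,0,0,0,0.24],[0,0,0,0,0,0,0.28],[0,0,0,0,0,0,0.32],[0,0,0,0,0,0,0.36],[0,0,0,0,0,0,0.36],[0,0,0,0,0,0,0.36]]]' 40
python3 - <<'E'
from h import *
f=grab_frame("side");zoom(f,300,115,450,265,"s16.png",4)
E
```

```text
t: 35.35
eef_pos: [0.429, -0.206, 0.096]
ee_rot: [3.141, 0.38, -1.515]
force: [0.2, 0.2, -0.4]
width: 0.0315
```

View pics/s16.png

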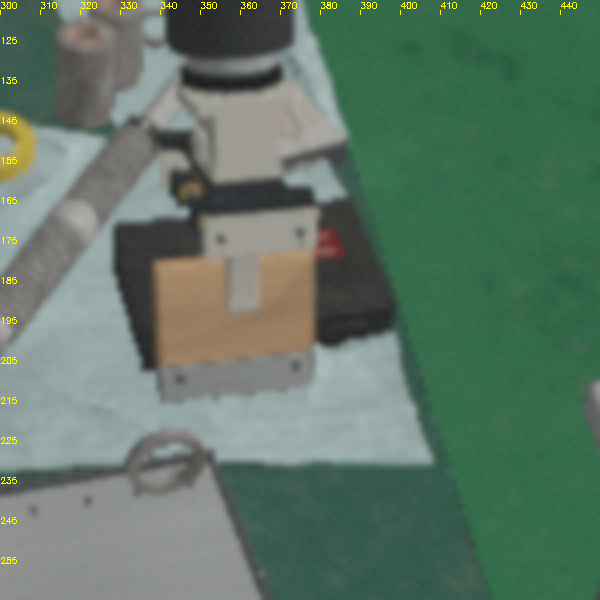

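```bash
python3 -m jog '[[[0.0001,-0.0037,0.0093,0,0,0,0.36],[0.0002,-0.0037,0.0093,0,0,0,0.36],[0.0004,-0.0074,0.0186,0,0,0,0.36],[0.0004,-0.0074,0.0186,0,0,0,0.36],[0,0,0,0,0,0,0.36]]]' 40
python3 - <<'E'
from h import *
f=grab_frame("side");zoom(f,300,115,450,265,"s17.png",4)
E
```

```text
t: 36.02
eef_pos: [0.4311, -0.2293, 0.1537]
ee_rot: [-3.139, 0.378, -1.514]
force: [-0.4, -0.2, -0.1]
width: 0.0318
```

View pics/s17.png

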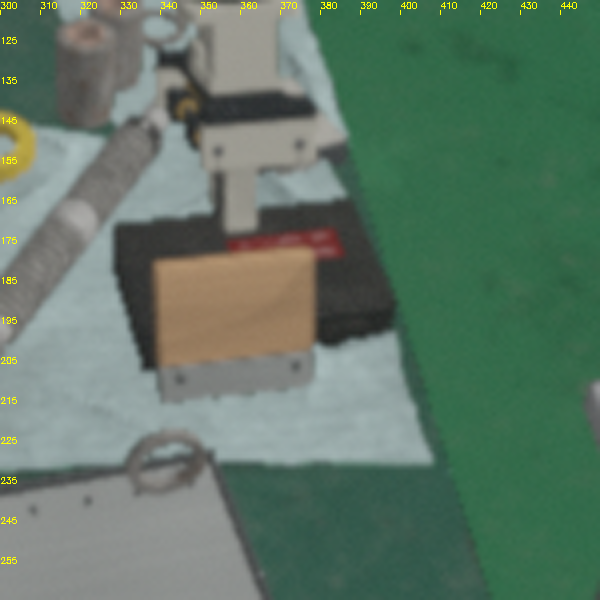

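```bash
python3 -m jog '[[[0.0005,-0.007,0.0186,0,0,0,0.36],[0.0005,-0.007,0.0186,0,0,0,0.36],[0,0,0.02,-0.0758,-0.0044,0,0.36],[0,0,0.02,-0.0758,-0.0044,0,0.36],[0,0,0.02,-0.0758,-0.0044,0,0.2],[0,0,0,-0.0758,-0.0044,0,0],[0,0,0,-0.0758,-0.0044,0,0],[0.007,0.0175,0,0,0,-0.149,0],[0.007,0.0175,0,0,0,-0.149,0],[0.007,0.0175,0,0,0,-0.149,0],[0.007,0.0175,0,0,0,-0.149,0],[0.007,0.0175,0,0,0,-0.149,0],[0.007,0.0175,0,0,0,-0.149,0],[0.007,0.0175,0,0,0,-0.149,0],[0.007,0.0175,0,0,0,-0.149,0],[0.007,0.0175,0,0,0,-0.149,0],[0.007,0.0175,0,0,0,-0.149,0],[0,0,0,0,0,0,0],[0,0,0,0,0,0,0]]]' 20
python3 - <<'E'
from h import *
from m3 import *
s=monitor.get_state();print(s["eef_pos"].round(4),s["ee_rot"].round(3),s["q"].round(2))
g=grab_frame("side");zoom(g,260,165,420,350,"s18.png",4)
w=back(fs["side"],[[341.2,223],[288.5,232]],.092);print(w,inpl(w))
E
```

```text
t: 38.45
eef_pos: [0.5007, -0.0673, 0.2486]
ee_rot: [3.141, -0.0, -3.002]
force: [-0.3, -1.2, 1.0]
width: 0.0006
[ 0.5007 -0.0673  0.2486] [ 3.141 -0.    -3.002] [ 0.26  0.08 -0.36 -0.   -1.13 -0.12]
[[ 0.49951962 -0.04824712  0.092     ]
 [ 0.64466658 -0.02794694  0.092     ]] [[-73.02194049 -92.53453786]
 [ 73.53736443 -92.20656807]]
```

View pics/s18.png

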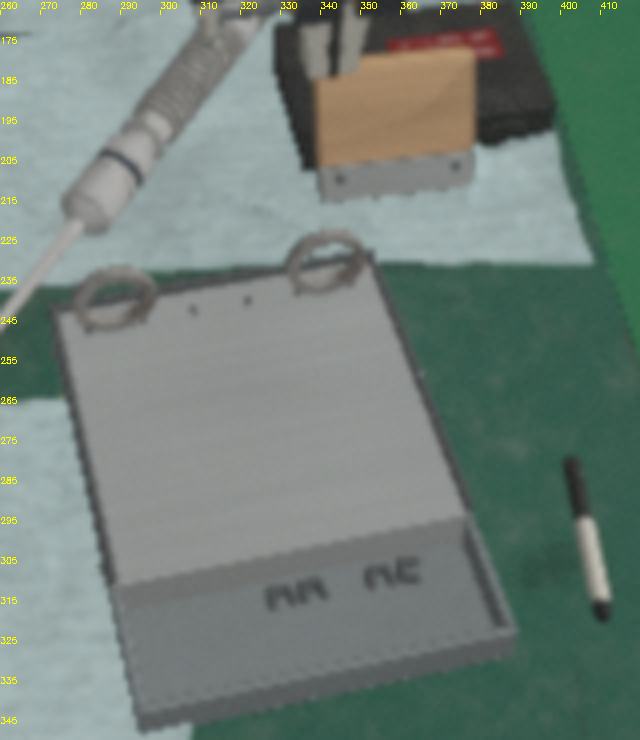

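```bash
python3 -m jog '[[[0.0007,-0.005,-0.03,0,0,0,0],[0,0,-0.03,0,0,0,0],[0,0,-0.03,0,0,0,0],[0,0,-0.025,0,0,0,0],[0,0,-0.018,0,0,0,0],[0,0,-0.01,0,0,0,0],[0,0,0,0,0,0,0],[0,0,0,0,0,0,0]]]' 20
python3 - <<'E'
from h import *
g=grab_frame("side");zoom(g,300,165,400,285,"s19.png",5)
E
```

```text
t: 39.5
eef_pos: [0.5023, -0.0723, 0.1068]
ee_rot: [3.142, 0.002, -3.004]
force: [0.2, 0.2, 0.1]
width: 0.0006
```

View pics/s19.png

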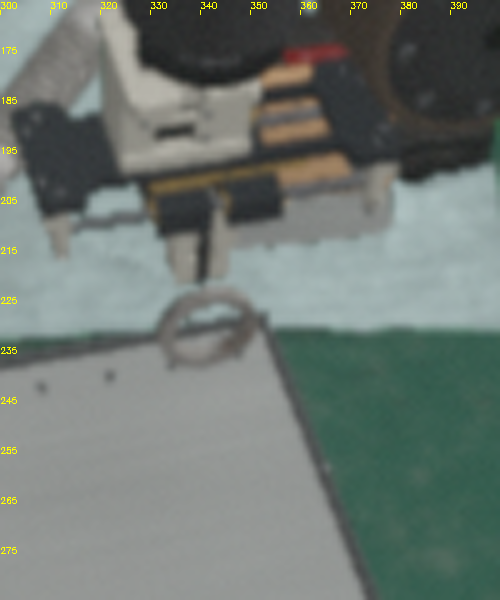

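```bash
python3 - <<'E'
from m3 import *
print(proj(fs["side"],[[.5023,-.0723,.0818],[.5023,-.0628,.0818]]),proj(fs["side"],T(plate,[[-75,-90,93],[-75,-90,80]])))
E
python3 -m jog '[[[-0.0005,0.004,0,0,0,0,0],[-0.0006,0.004,0,0,0,0,0],[-0.0005,0.004,0,0,0,0,0],[-0.0006,0.004,0,0,0,0,0],[0,0,0,0,0,0,0]]]' 20
python3 - <<'E'
from h import *
g=grab_frame("side");zoom(g,300,165,400,285,"s20.png",5)
E
```

```text
[[338.9951354  219.33281144]
 [339.4105716  221.79137245]] [[342.15321304 223.28776435]
 [341.96318519 226.52466152]]
t: 40.17
eef_pos: [0.4996, -0.0559, 0.1061]
ee_rot: [3.141, 0.001, -3.004]
force: [0.2, -0.2, 0.2]
width: 0.0008
```

View pics/s20.png

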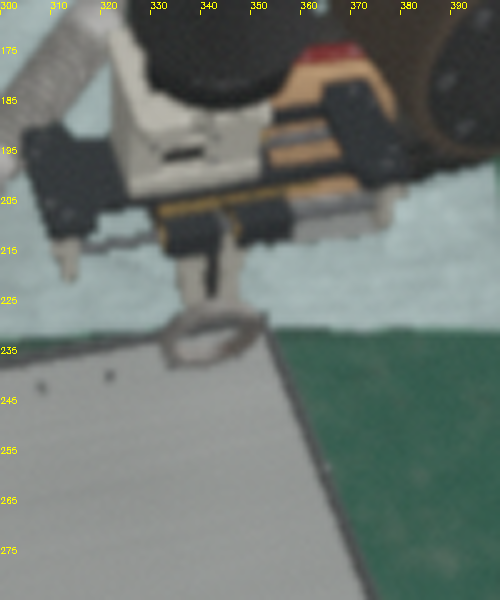

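```bash
python3 -m jog '[[[-0.0005,0.004,0,0,0,0,0],[-0.0006,0.004,0,0,0,0,0],[-0.0005,0.004,0,0,0,0,0],[-0.0006,0.004,0,0,0,0,0],[0,0,0,0,0,0,0],[0,0,0,0,0,0,0]]]' 20
python3 - <<'E'
from h import *
g=grab_frame("side");zoom(g,300,165,400,285,"s21.png",5)
E
```

```text
t: 40.98
eef_pos: [0.4975, -0.0402, 0.1061]
ee_rot: [3.141, 0.001, -3.004]
force: [-0.4, 0.0, 0.2]
width: 0.0002
```

View pics/s21.png

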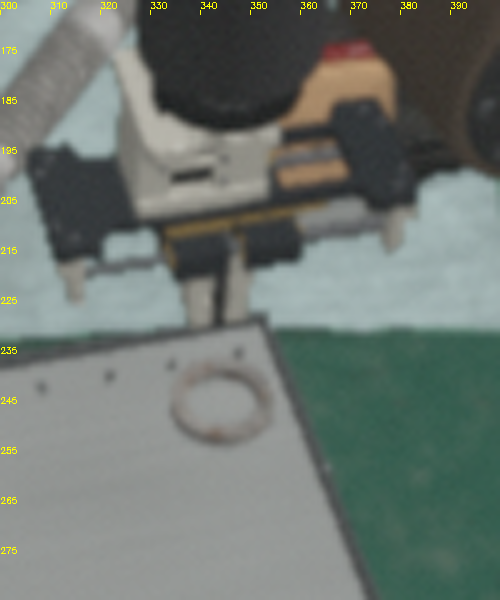

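```bash
python3 -m jog '[[[0,-0.002,0.025,0,0,0,0],[0.01,-0.002,0.025,0,0,0,0],[0.025,-0.002,0,0,0,0,0],[0.025,-0.002,0,0,0,0,0],[0.025,-0.002,0,0,0,0,0],[0.025,-0.002,0,0,0,0,0],[0.025,0,0,0,0,0,0],[0.017,0,0,0,0,0,0],[0,0,0,0,0,0,0],[0,0,-0.025,0,0,0,0],[0,0,-0.025,0,0,0,0],[0,0,0,0,0,0,0],[0,0,0,0,0,0,0]]]' 20
python3 - <<'E'
from h import *
g=grab_frame("side");zoom(g,250,165,400,285,"s22.png",5)
E
```

```text
t: 42.65
eef_pos: [0.6497, -0.0523, 0.1071]
ee_rot: [-3.141, 0.002, -3.004]
force: [0.4, -0.1, 1.1]
width: 0.0004
```

View pics/s22.png

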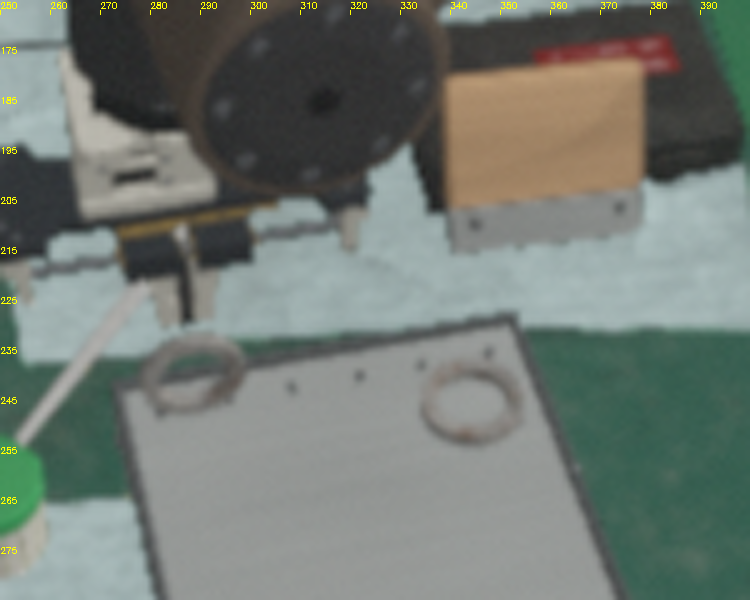

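```bash
python3 -m jog '[[[-0.0005,0.004,0,0,0,0,0],[-0.0006,0.004,0,0,0,0,0],[-0.0005,0.004,0,0,0,0,0],[-0.0006,0.004,0,0,0,0,0],[-0.0005,0.004,0,0,0,0,0],[-0.0006,0.004,0,0,0,0,0],[-0.0005,0.004,0,0,0,0,0],[-0.0006,0.004,0,0,0,0,0],[0,0,0,0,0,0,0],[0,0,0,0,0,0,0]]]' 20
python3 - <<'E'
from h import *
g=grab_frame("side");zoom(g,250,165,400,285,"s23.png",5)
E
```

```text
t: 43.95
eef_pos: [0.645, -0.0203, 0.1061]
ee_rot: [3.141, 0.001, -3.005]
force: [-0.1, 0.4, 0.2]
width: 0.0004
```

View pics/s23.png

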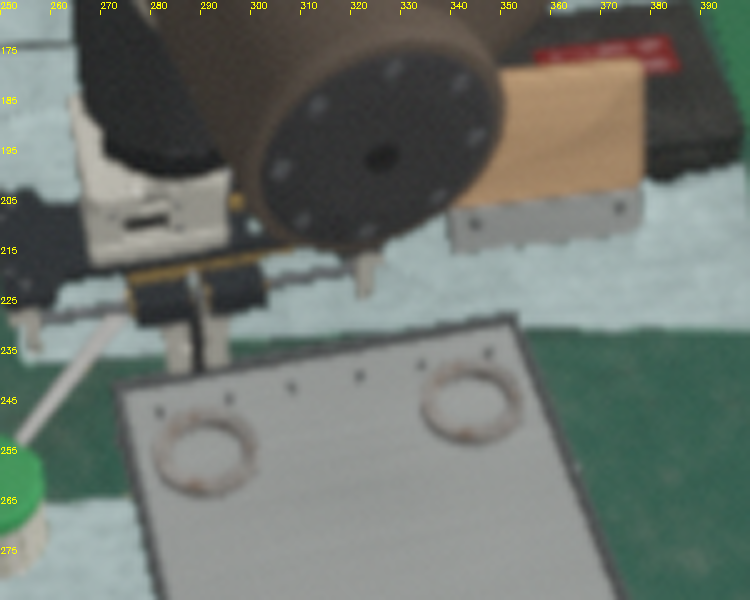

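```bash
python3 -m jog '[[[0,0,0.027,0,0,0,0],[0,0,0.027,0,0,0,0.5],[-0.0062,0.033,0,0,0,0,0.5],[-0.0062,0.033,0,0,0,0,0.5],[-0.0062,0.033,0,0,0,0,0.5],[-0.0062,0.033,0,0,0,0,0.5],[-0.0062,0.033,0,0,0,0,0.5],[-0.0062,0.033,0,0,0,0,0.5],[-0.0062,0.033,0,0,0,0,0.5],[-0.0062,0.033,0,0,0,0,0.5],[-0.0062,0.033,0,0,0,0,0.5],[-0.0062,0.033,0,0,0,0,0.5],[-0.0062,0.033,0,0,0,0,0.5],[-0.0062,0.033,0,0,0,0,0.5],[0,0,0,0,0,0,0.5],[0,0,0,0,0,0,0.5],[0,0,0,0,0,0,0.5]]]' 20
```

```text
t: 46.12
eef_pos: [0.5708, 0.3748, 0.1601]
ee_rot: [3.142, 0.001, -3.006]
force: [0.8, -0.5, -0.7]
width: 0.0438
```

```bash
python3 -m jog '[[[0,0.0005,-0.03,0,0,0,0.5],[0,0,-0.03,0,0,0,0.5],[0,0,-0.025,0,0,0,0.5],[0,0,-0.02,0,0,0,0.5],[0,0,-0.011,0,0,0,0.5],[0,0,0,0,0,0,0.5],[0,0,0,0,0,0,0.5],[0,0,0,0,0,0,0],[0,0,0,0,0,0,0],[0,0,0,0,0,0,0],[0,0,0,0,0,0,0]]]' 20
```

```text
t: 47.5
eef_pos: [0.5707, 0.3764, 0.0444]
ee_rot: [3.141, 0.001, -3.004]
force: [-0.9, -0.1, 2.1]
width: 0.0206
```

```bash
python3 -m jog '[[[0,0,0.01,0,0,0,0],[0,0,0.025,0,0,0,0],[0,0,0.04,0,0,0,0],[0,0,0.04,0,0,0,0],[-0.0049,-0.0308,0,0,0,0,0],[-0.0049,-0.0308,0,0,0,0,0],[-0.0049,-0.0308,0,0,0,0,0],[-0.0049,-0.0308,0,0,0,0,0],[-0.0049,-0.0308,0,0,0,0,0],[-0.0049,-0.0308,0,0,0,0,0],[-0.0049,-0.0308,0,0,0,0,0],[-0.0049,-0.0308,0,0,0,0,0],[-0.0049,-0.0308,0,0,0,0,0],[-0.0049,-0.0308,0,0,0,0,0],[0,0,0,0,0,0,0],[0,0,0,0,0,0,0]]]' 20; python3 -m jog '[[[0,0,-0.03,0,0,0,0],[0,0,-0.025,0,0,0,0],[0,0,-0.015,0,0,0,0],[0,0,-0.008,0,0,0,0],[0,0,-0.003,0,0,0,0],[0,0,0,0,0,0,0],[0,0,0,0,0,0,0]]]' 20
```

```text
t: 49.5
eef_pos: [0.5218, 0.0679, 0.1593]
ee_rot: [3.141, 0.001, -3.005]
force: [0.2, 0.0, -0.9]
width: 0.0206
t: 50.38
eef_pos: [0.5221, 0.0685, 0.0787]
ee_rot: [3.141, 0.002, -3.004]
force: [-0.5, -0.6, -1.0]
width: 0.0206
```

```bash
python3 -m jog '[[[0,0,-0.002,0,0,0,0],[0,0,0,0,0,0,0],[0,0,0,0,0,0,0]]]' 20; python3 -m jog '[[[0,0,-0.001,0,0,0,0],[0,0,0,0,0,0,0],[0,0,0,0,0,0,0]]]' 20;python3 -m jog '[[[0,0,-0.0007,0,0,0,0],[0,0,0,0,0,0,0],[0,0,0,0,0,0,0]]]' 20
```

```text
t: 50.75
eef_pos: [0.5217, 0.0683, 0.0761]
ee_rot: [3.141, 0.001, -3.005]
force: [-0.1, 0.4, -0.9]
width: 0.0205
t: 51.12
eef_pos: [0.5218, 0.0683, 0.0753]
ee_rot: [3.141, 0.001, -3.005]
force: [-1.1, 1.1, 4.0]
width: 0.0204
t: 51.5
eef_pos: [0.5218, 0.0683, 0.0753]
ee_rot: [3.141, 0.001, -3.004]
force: [-3.7, 0.2, 11.3]
width: 0.0206
```

```bash
python3 -m jog '[[[0,0,0.001,0,0,0,0],[0,0,0,0,0,0,0.3],[0,0,0,0,0,0,0.5],[0,0,0,0,0,0,0.5],[0,0,0.01,0,0,0,0.5],[0,0,0.035,0,0,0,0.5],[0,0,0.04,0,0,0,0.5],[0.0109,0.0356,0,0,0,0,0.5],[0.0109,0.0356,0,0,0,0,0.5],[0.0109,0.0356,0,0,0,0,0.5],[0.0109,0.0356,0,0,0,0,0.5],[0.0109,0.0356,0,0,0,0,0.5],[0.0109,0.0356,0,0,0,0,0.5],[0.0109,0.0356,0,0,0,0,0.5],[0.0109,0.0356,0,0,0,0,0.5],[0.0109,0.0356,0,0,0,0,0.5],[0.0109,0.0356,0,0,0,0,0.5],[0,0,0,0,0,0,0.5],[0,0,0,0,0,0,0.5]]]' 20
python3 - <<'E'
from h import *
g=grab_frame("side");zoom(g,255,165,455,315,"s24.png",4)
E
```

```text
t: 53.88
eef_pos: [0.6303, 0.424, 0.1604]
ee_rot: [-3.141, 0.0, -3.004]
force: [-0.2, -0.4, 0.0]
width: 0.0439
```

View pics/s24.png

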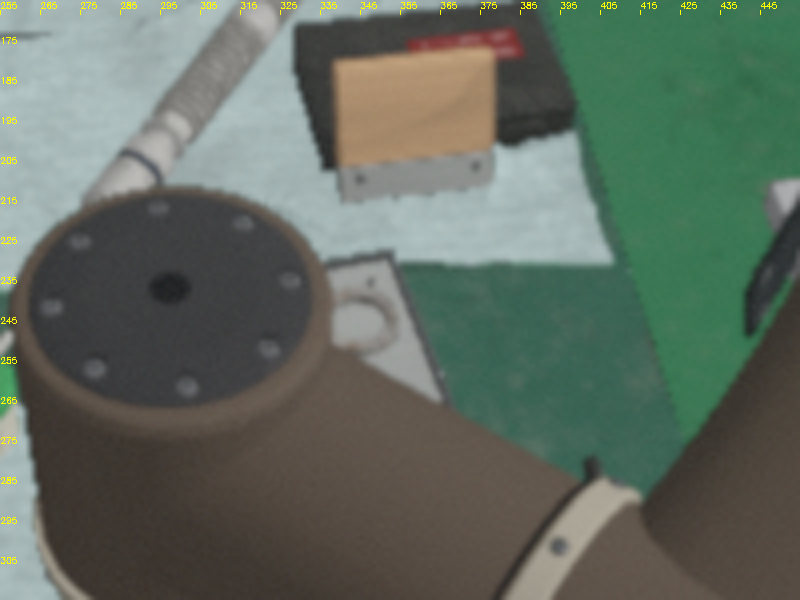

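```bash
python3 -m jog '[[[0.0003,0.0005,-0.03,0,0,0,0.5],[0,0,-0.03,0,0,0,0.5],[0,0,-0.025,0,0,0,0.5],[0,0,-0.02,0,0,0,0.5],[0,0,-0.011,0,0,0,0.5],[0,0,0,0,0,0,0.5],[0,0,0,0,0,0,0.5],[0,0,0,0,0,0,0],[0,0,0,0,0,0,0],[0,0,0,0,0,0,0],[0,0,0,0,0,0,0]]]' 20
python3 -m jog '[[[0,0,0.01,0,0,0,0],[0,0,0.025,0,0,0,0],[0,0,0.04,0,0,0,0],[0,0,0.04,0,0,0,0],[-0.0029,-0.0345,0,0,0,0,0],[-0.0029,-0.0345,0,0,0,0,0],[-0.0029,-0.0345,0,0,0,0,0],[-0.0029,-0.0345,0,0,0,0,0],[-0.0029,-0.0345,0,0,0,0,0],[-0.0029,-0.0345,0,0,0,0,0],[-0.0029,-0.0345,0,0,0,0,0],[-0.0029,-0.0345,0,0,0,0,0],[-0.0029,-0.0345,0,0,0,0,0],[-0.0029,-0.0345,0,0,0,0,0],[0,0,0,0,0,0,0],[0,0,0,0,0,0,0]]]' 20
python3 - <<'E'
from h import *
g=grab_frame("side");zoom(g,255,165,455,315,"s25.png",4)
E
```

```text
t: 55.3
eef_pos: [0.631, 0.4249, 0.0447]
ee_rot: [3.141, 0.001, -3.005]
force: [-0.8, 0.4, 2.9]
width: 0.0206
t: 57.3
eef_pos: [0.6022, 0.0798, 0.1599]
ee_rot: [3.141, 0.002, -3.005]
force: [0.6, 0.0, -0.9]
width: 0.0206
```

View pics/s25.png

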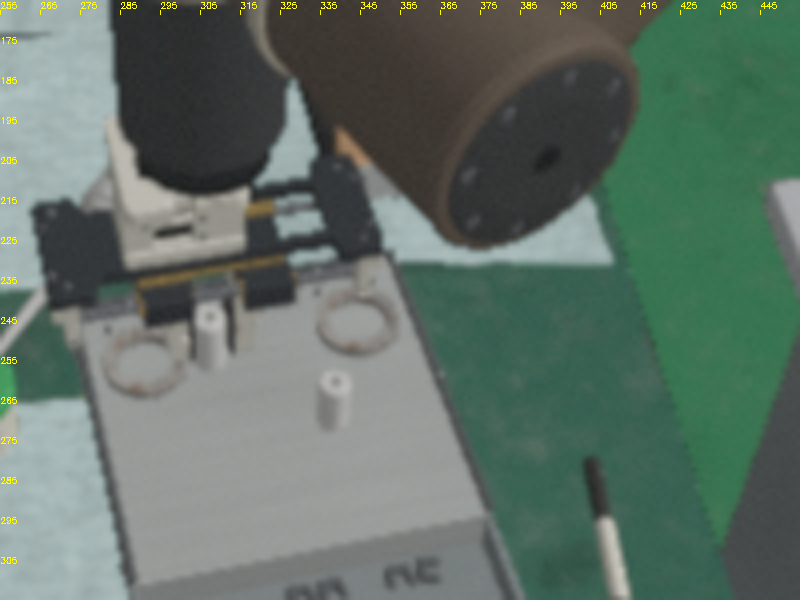

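```bash
python3 -m jog '[[[0,0,-0.03,0,0,0,0],[0,0,-0.025,0,0,0,0],[0,0,-0.015,0,0,0,0],[0,0,-0.008,0,0,0,0],[0,0,-0.004,0,0,0,0],[0,0,-0.001,0,0,0,0],[0,0,0,0,0,0,0],[0,0,0,0,0,0,0]]]' 20; python3 -m jog '[[[0,0,-0.001,0,0,0,0],[0,0,0,0,0,0,0],[0,0,0,0,0,0,0]]]' 20;python3 -m jog '[[[0,0,-0.0007,0,0,0,0],[0,0,0,0,0,0,0],[0,0,0,0,0,0,0]]]' 20
```

```text
t: 58.35
eef_pos: [0.6022, 0.0798, 0.0769]
ee_rot: [3.141, 0.002, -3.005]
force: [0.8, -0.0, -2.0]
width: 0.0207
t: 58.72
eef_pos: [0.6022, 0.0798, 0.0757]
ee_rot: [3.141, 0.001, -3.004]
force: [-0.2, 1.3, 2.5]
width: 0.0202
t: 59.1
eef_pos: [0.6022, 0.0798, 0.0756]
ee_rot: [3.142, 0.002, -3.004]
force: [-3.2, -0.8, 7.3]
width: 0.0201
```

Contact reached; I'll release, rise, and clear the view toward the start side.

```bash
python3 -m jog '[[[0,0,0.0005,0,0,0,0],[0,0,0,0,0,0,0.3],[0,0,0,0,0,0,0.5],[0,0,0,0,0,0,0.5],[0,0,0.01,0,0,0,0.5],[0,0,0.035,0,0,0,0.5],[0,0,0.04,0,0,0,0.5],[0,0,0.04,0,0,0,0.5],[-0.015,0.035,0.01,0,0,0,0.5],[-0.015,0.04,0.01,0,0,0,0.5],[-0.015,0.04,0,0,0,0,0.5],[-0.015,0.04,0,0,0,0,0.5],[-0.015,0.04,0,0,0,0,0.5],[-0.02,0.04,0,0,0,0,0.5],[-0.02,0.04,0,0,0,0,0.5],[-0.02,0.04,0,0,0,0,0.5],[-0.02,0.04,0,0,0,0,0.5],[-0.02,0.04,0,0,0,0,0.5],[-0.02,0.04,0,0,0,0,0.5],[0,0,0,0,0,0,0.5]]]' 20
python3 - <<'E'
from h import *
g=grab_frame("side");zoom(g,255,165,455,350,"s26.png",4)
g=grab_frame("top");zoom(g,220,180,350,330,"t26.png",4);zoom(g,360,240,500,340,"t27.png",5)
E
```

```text
t: 61.6
eef_pos: [0.4054, 0.5173, 0.2204]
ee_rot: [3.141, 0.001, -3.002]
force: [-0.5, -1.3, -0.7]
width: 0.0436
```

View pics/s26.png

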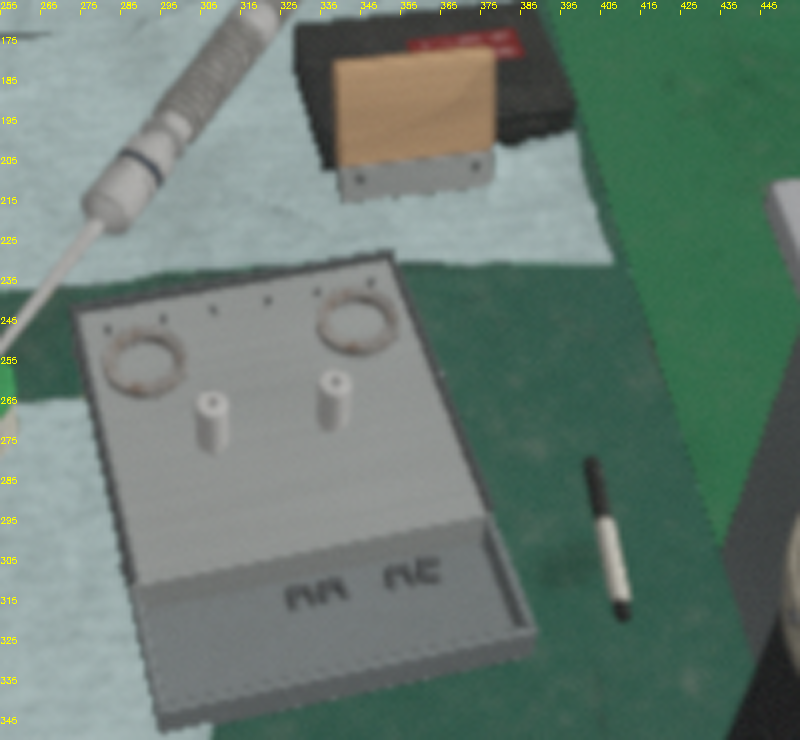

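View pics/t26.png

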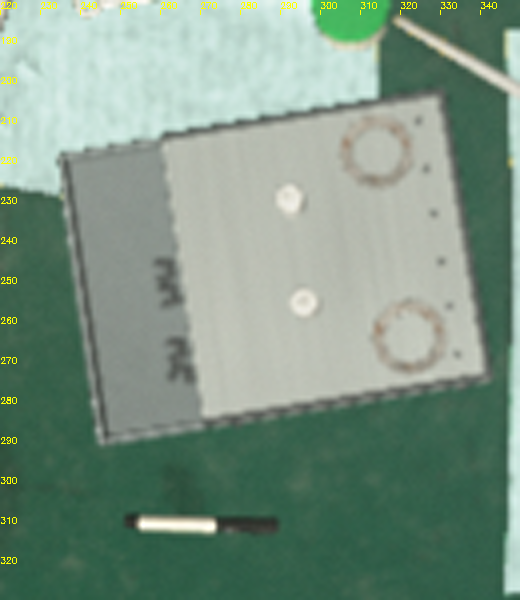

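View pics/t27.png

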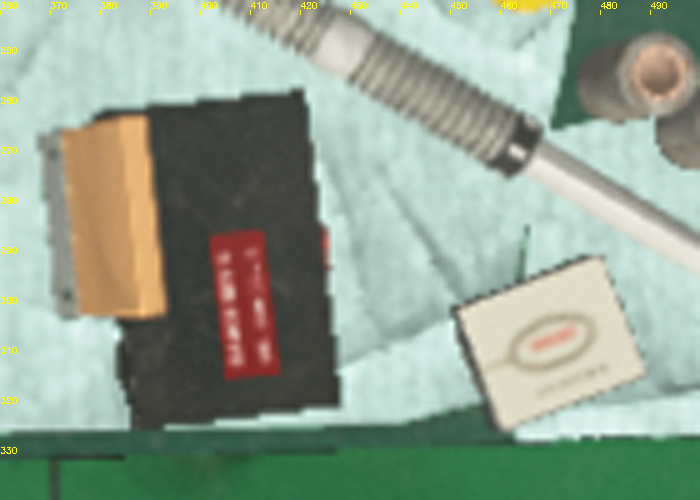

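```bash
python3 - <<'E'
from m3 import *
for n,z,uv in(("top",.0075,[[261,257.5],[261.5,264.5],[263.5,269],[265,273.2]]),("side",.0075,[[328,313.5],[338,311.5],[354,308.5],[362.5,306.5]]),("top",.0395,[[313.5,217],[321.5,263.5]]),("top",.077,[[291.8,229],[295.7,255]])):
    print(n,inpl(back(fs[n],uv,z)).round(0).tolist())
s=monitor.get_state();print(s["t"],s["force"].round(1),s["eef_pos"])
E
```

```text
top [[-22.0, 133.0], [-44.0, 135.0], [-60.0, 131.0], [-74.0, 128.0]]
side [[17.0, 127.0], [-9.0, 127.0], [-51.0, 128.0], [-74.0, 127.0]]
top [[77.0, -54.0], [-73.0, -56.0]]
top [[44.0, 19.0], [-38.0, 19.0]]
61.7 [ 0.5 -0.1 -1.3] [0.40653219 0.51501337 0.22040596]
```

```bash
python3 -c "
from station import job_done,monitor
print(job_done()); print(monitor.get_state()['t'])"
```

```text
the job is handed in; nothing more can be done
None
the job is handed in; nothing more can be done
```

I finished every step of the task and handed the job in at about t = 62 s; the hand-in gives no verdict. This start had 2 pins, 4 chips and 2 rings (at plate x = ±75 mm).

- **Pins:** I stood both on the tray, then returned them upright to the plate at about x = +44 and −38 mm, y = 19 mm.
- **Chips:** One scraper pass pushed all 4 into the gutter. One chip was knocked aside earlier, but it stayed within that pass.
- **Rings:** I tipped both with closed fingers only after the plate was clear. They lie flat at about y = −55 mm.
- **Scraper:** It leans on the plate-facing side of the gauge case. I released it at about 0.38 rad (22°), with the shoe on the bench, after feeling contact with both the bench and the case.

**Last checks:** Both cameras show the plate clear of chips, the rings flat, the pins standing and the scraper leaning. The marker, grease pot and carton show no visible movement. The side camera puts the chips at plate y of about 127 mm and the top camera at 128–133 mm, so both have them inside the gutter. The two cameras disagreed on the x of three of the chips, by 9 to 39 mm, which I put down to rough pixel reading; every reading is inside the limits. I did not measure the scraper's lean angle again after letting go of it.

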